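# Scoop dropped sample tubes out of the spill tray into the sterilising box

## Robot

A 6-joint arm with a two-finger parallel gripper is mounted at the origin on the work surface; the furniture and walls round the work are solid. World frame = base frame: x ahead of the robot, y to its left, z up, the work surface at z = 0. Lengths are in mm, angles in rad, forces in N, time in s.
With the tool pointing down it reaches from about 350 to 775 mm from the base axis. Payload 7.3 kg.
Tool frame: the origin (TCP) lies midway between the tips of the shut fingers; the grasp point (between the pads) lies bot.tcp_to_grasp behind it (bot.tcp_to_grasp is the distance from the TCP to the grasp point, in mm); z points along the fingers, y is the direction in which the jaws open and shut (so a half turn about z gives the same grasp; the last joint's range is limited). The gripper opens to 92 mm and grips with 3 to 60 N. Pads are 19 mm wide; open, the fingers measure 130 mm over their backs; the gripper's body (75 mm by 190 mm) begins 47 mm behind the grasp point.
Start: joints at [1.204, 0.342, 1.524, -0, 1.275, -0.146], TCP at [114.964, 512.278, 226.741] pointing down, gripper open.
Joint ranges: [-2.53, 2.53], [-0.77, 2.02], [0.04, 2.7], [-1, 4.14], [0.28, 2.66], [-3.11, 3.11]. Speed limits (rad/s): [2.57, 2.57, 3.14, 3.14, 3.14, 3.14].

## Interface

Orientations are given as [roll, pitch, yaw] about the fixed x, y, z axes, in that order (R = Rz(yaw) Ry(pitch) Rx(roll)).
In Python, from plant import bot gives the robot as it stands.
- The arm moves only by the shell command python3 -m inch 'ROWS'. ROWS is JSON, one flat list of numbers, 7 for each row, row after row: the shift along the world's x, y, z in cm, then the turn, a rotation vector about the world's x, y, z in degrees, then the gripper command: -1 is shut, 1 is fully open, values between are in proportion. In form: [tx, ty, tz, ax, ay, az, fingers, tx, ty, tz, ax, ay, az, fingers, ...]. A call has exactly 5 rows; each row is the pose to reach, as a shift and turn from the pose measured when the call began; what a row does not reach only later rows make up. A row lasts 1/10 s, in which the tool goes at most 50 mm and 8.59 degrees, less where a joint would pass 70% of its speed; a pose out of reach is approached as far as the arm can. A call with a gripper value outside its range is refused whole. The fingers move at their own pace and stop on an object; the grip force is fixed at half the most. Time passes only in rows, so rows that repeat a pose let the fingers close, or fill a call up. It gives the time, the measured TCP pose, the force and the opening at its end, in the units of the state.
- bot.get_obs(): the state, without advancing time (a new reading comes with each control period).
- bot.capture(name): name is "scene" or "top" or "wrist"; returns the picture (384x512x3 uint8, red, green, blue); there is no depth.
- bot.calibration(name): a dict with "fx", "fy", "cx", "cy" (pixels), "cam_to_world" (4x4, takes a point from camera to world coordinates). Camera axes: x right, y down, z forward; pixel columns grow to the right and rows downward; lengths in mm; the calibration is good to about 2 mm. A picture is of the moment at which its call begins: read the wrist's pose just before it. calibration takes no time and is no camera call; for the wrist camera it gives the pose at the moment of the call.
- bot.close_job(): hands the job in, once; it reports no verdict.
The state is a dict: "time": time; "joint_positions": joint angles; "dq": joint speeds; "tau": joint torques, N m; "tool_pos": TCP position; "tcp_rot": TCP orientation; "contact_force": force on the tool from outside, world axes, zero at the start; "moment": the same for the moment, N m; "grip_width": finger opening in mm.
Only numpy, scipy, OpenCV 4.12 (cv2) and the standard library are available. Lean on these libraries where they do the work, as an engineer would, in place of code of your own. Each camera call takes 0.05 s, during which the arm holds its last target.

## Task

Three capped sample tubes that may have leaked lie dropped in the white spill tray: without touching them with the gripper, take the flat scoop that lies beside them, push it along the tray floor until the tubes are caught against the tray's right-hand end wall and ride up on the blade, and lift all three clear of the tray together. Tip them gently, from low down, into the open sterilising box, then lay the scoop flat on the floor of the spill tray, let go of it, and shut the box's lid. Leave the tube rack, timer and dropper bottle where they stand.

Things in the scene. Friction and masses are not known exactly. Their poses are not given: they have to be found in the camera images.
- tray: White shallow rectangular spill tray, fixed to the worktop; origin at the centre of its underside, x along it to its right-hand end wall (the robot's right), z up. Floor 4 mm thick, inner floor 250 (x) by 150 mm (y). All walls are 4 mm thick, lean outward by 20 degrees and end 32 mm above the worktop; about 285 x 185 mm over the rim. Smooth plastic, friction about 0.35.
- tray_wall (a point): Foot of the tray's right-hand end wall: the middle of the line where the inner floor (top face, 4 mm above the worktop) meets that wall, 125 mm from the tray's origin along its x. Axes as the tray's. (Between robot and tray stands a fixed microscope, 405 mm high, over about x 0.2 to 0.37, y -0.03 to 0.29: keep hand and wrist off it.)
- scoop_grip (a point): Grip point of the loose scoop: middle of its black flat-sided rubber handle, 22 mm wide (scoop y), 14 mm thick, 85 mm long; grip it across the 22 mm. Axes as scoop. The bar rises backward from the back wall, 30 degrees off the blade's upright (direction -0.5, 0, 0.866 in scoop axes). This point is 121.5 mm behind the lip, 64.3 mm above the blade's underside, 40 mm below the bar's end.
- scoop: The loose flat scoop of bent sheet steel, about 0.2 kg (0.7 to 1.3 times that); origin under the middle of its blade, x forward to the lip, y left, z up. Blade 90 (x) by 110 mm (y), 2.5 mm thick, thinned over the last 15 mm to a lip about 1.5 mm thick; back wall 20 mm high; side walls 18 mm high at the back, tapering to nothing half-way along. It stands by itself on its blade, handle up.
- scoop_lip (a point): Middle of the scoop's front lip, on the blade's underside. Axes as the scoop's. The blade's underside runs 90 mm back from here.
- steri_box: Open-topped steel sterilising box with a hinged lid, fixed to the worktop, 126 mm (x) by 172 mm (y) by 70 mm high, walls and floor 4 mm; origin at the centre of its underside, x toward the hinge side (the robot's right), z up.
- steri_lid_hinge (a point): Middle of the lid's hinge axis, on top of the box's right-hand wall, 70 mm above the worktop; the axis runs along the box's y.
- steri_lid_edge (a point): Middle of the lid's free edge, on the lid's outer face; 126 mm from the hinge axis. Open, the outer face looks to the robot's right.
- steri_lid (a joint): Lid angle, rad: 0 shut, 1.57 upright, 1.75 fully open, leaning a little to the right, away from the box. Steel plate 4 mm thick, 130 x 176 mm, 0.18 kg; low strap handle (80 mm along y, 23 mm proud) in the middle of its outer face. The hinge is a little stiff: the open lid stays where it is left; pushed over the box, to the left, to below about 1.3 it falls shut by its own weight.
- tube_a_mid (a point): Middle of a capped sample tube lying across the tray: 82 mm long, body 12 mm thick, cap 16 mm thick and 16 mm long, 10 to 16 g. Its z axis runs along the tube to the cap. It rolls easily. The three tubes are alike.
- tube_b_mid (a point): Middle of a second such tube lying in the tray.
- tube_c_mid (a point): Middle of a third such tube lying in the tray.
- tube_rack: Bystander: blue tube rack, 56 x 134 x 62 mm, two tubes standing in it up to 85 mm high; origin at the centre of its underside.
- lab_timer: Bystander: small rounded white timer on a blue foot, 52 x 84 x 35 mm; origin at the centre of its underside.
- dropper_tall: Bystander: white dropper bottle, 53 mm across, 133 mm high; origin at the centre of its underside.
- tube_a: The tube of tube_a_mid; origin at the middle of its lower end, z to the cap.
- tube_b: The tube of tube_b_mid; origin at the middle of its lower end, z to the cap.
- tube_c: The tube of tube_c_mid; origin at the middle of its lower end, z to the cap.

How it is judged (in metres and radians):
On the way, in this order (a step that is already met when the one before it is completed fails the run):
1. All three tubes lie on the scoop's blade and its lip is lifted well clear of the tray (more than 60 mm above the worktop) (x of tube_a_mid in the frame of scoop_lip between -0.1 and 0.01 m and y of tube_a_mid in the frame of scoop_lip between -0.055 and 0.055 m and z of tube_a_mid in the frame of scoop_lip between 0 and 0.05 m and x of tube_b_mid in the frame of scoop_lip between -0.1 and 0.01 m and y of tube_b_mid in the frame of scoop_lip between -0.055 and 0.055 m and z of tube_b_mid in the frame of scoop_lip between 0 and 0.05 m and x of tube_c_mid in the frame of scoop_lip between -0.1 and 0.01 m and y of tube_c_mid in the frame of scoop_lip between -0.055 and 0.055 m and z of tube_c_mid in the frame of scoop_lip between 0 and 0.05 m and height (world z) of scoop_lip above 0.06 m), for 0.2 s.
2. All three tubes are inside the sterilising box (x of tube_a_mid in the frame of steri_box between -0.061 and 0.061 m and y of tube_a_mid in the frame of steri_box between -0.083 and 0.083 m and z of tube_a_mid in the frame of steri_box between 0 and 0.06 m and x of tube_b_mid in the frame of steri_box between -0.061 and 0.061 m and y of tube_b_mid in the frame of steri_box between -0.083 and 0.083 m and z of tube_b_mid in the frame of steri_box between 0 and 0.06 m and x of tube_c_mid in the frame of steri_box between -0.061 and 0.061 m and y of tube_c_mid in the frame of steri_box between -0.083 and 0.083 m and z of tube_c_mid in the frame of steri_box between 0 and 0.06 m), for 0.2 s.
At the end, for the whole second after the job is handed in: All three tubes rest inside the sterilising box, its lid is shut (within 0.05 rad), and the scoop lies still and released in the spill tray, its blade flat (within 0.1 rad) and its lip less than 12 mm above the tray's underside (all of step 2 and linear speed of each of tube_a, tube_b, tube_c, scoop below 0.02 m/s and value of joint steri_lid below 0.05 rad and z of scoop_lip in the frame of tray between 0.002 and 0.012 m and angle between scoop_lip's own z axis and vertical below 0.1 rad and horizontal distance between scoop_lip and tray below 0.135 m and horizontal distance between scoop_grip and tray below 0.2 m); the robot touches nothing.
It fails at once if a tube is touched with the gripper or arm (contact force between any of the fingers, the arm and tube_a above 0.3 N or contact force between any of the fingers, the arm and tube_b above 0.3 N or contact force between any of the fingers, the arm and tube_c above 0.3 N).
It fails at once if a tube is dropped from a height or thrown (faster than 2 m/s, as after a fall of 0.2 m) (linear speed of any of tube_a, tube_b, tube_c above 2 m/s).
It fails at once if the tube rack, timer or dropper bottle is moved by more than 20 mm (distance of any of tube_rack, lab_timer, dropper_tall from where it was at the start of the episode above 0.02 m).
It also fails if it takes over 67 s, if anything falls off the work surface, if the arm or the gripper's body presses on something with over 40 N, if the wrist force passes 120 N, or if a joint passes its speed limit or range.

## Working session

There is one attempt and no reset: what is moved stays moved. The work goes in short steps, Python scripts to look and compute and a shell command to move; the robot and the scene stay as the last step left them, time stands still between calls to the robot, and variables do not carry over. Pictures are saved under pics/ and viewed, and the job is handed in when it is done.

```bash
ls; mkdir -p pics; python3 - <<'E'
from plant import bot
import cv2,numpy as np
print(bot.get_obs(), bot.tcp_to_grasp)
for n in ["scene","top","wrist"]:
    c=bot.calibration(n); print(n,{k:(np.round(v,3).tolist() if k=="cam_to_world" else v) for k,v in c.items()})
    cv2.imwrite(f"pics/{n}0.png",bot.capture(n)[:,:,::-1])
E
```

```text
pics
{'time': 0.0, 'joint_positions': array([ 1.20398007e+00,  3.42709369e-01,  1.52500221e+00,  1.67567872e-05,
        1.27541045e+00, -1.46021411e-01]), 'dq': array([ 0.00023234, -0.00053407,  0.00125615, -0.0002442 ,  0.00101512,
       -0.00112694]), 'tau': array([ 1.09494482e-03, -4.31246996e+01, -2.44226038e+01,  7.19908183e-02,
        5.60121203e-02, -1.67094618e-04]), 'tool_pos': array([114.81565294, 511.87763406, 226.05706784]), 'tcp_rot': array([-3.14008189e+00, -2.38381780e-04,  2.92079274e+00]), 'contact_force': array([ 0.86994291, -0.63805243, -0.34738132]), 'moment': array([0.02990147, 0.01414073, 0.03973627]), 'grip_width': 91.80257925976215} 18.8
scene {'fx': 420.9530454604761, 'fy': 420.9530454604761, 'cx': 256.25042488336, 'cy': 190.06159658554967, 'cam_to_world': [[-0.978, 0.18, -0.11, 628.44], [0.211, 0.8, -0.562, 639.825], [-0.013, -0.573, -0.82, 1011.164], [0.0, 0.0, 0.0, 1.0]]}
top {'fx': 368.8954461344282, 'fy': 368.8954461344282, 'cx': 257.03183076307187, 'cy': 186.66695221536636, 'cam_to_world': [[0.023, -0.993, 0.118, 377.847], [-0.999, -0.026, -0.022, 9.673], [0.025, -0.117, -0.993, 1217.592], [0.0, 0.0, 0.0, 1.0]]}
wrist {'fx': 317.2819190564524, 'fy': 317.2819190564524, 'cx': 250.7892425441197, 'cy': 193.67287401276283, 'cam_to_world': [[0.221, 0.932, 0.286, 36.958], [0.975, -0.211, -0.066, 530.387], [-0.001, 0.294, -0.956, 384.271], [0.0, 0.0, 0.0, 1.0]]}
```

View pics/scene0.png

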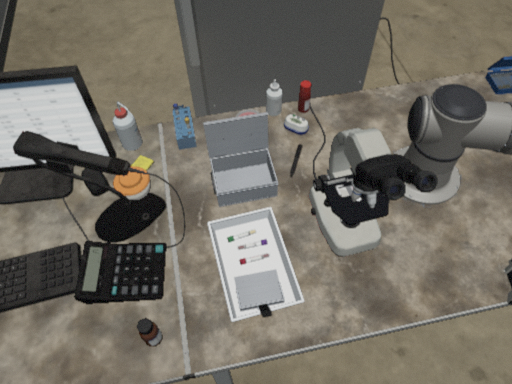

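View pics/top0.png

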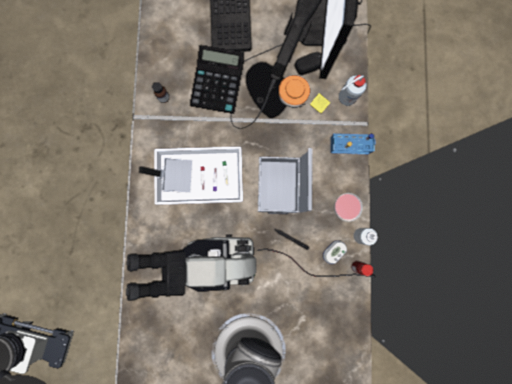

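View pics/wrist0.png

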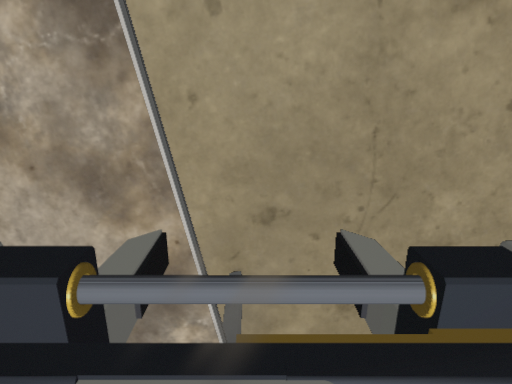

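```bash
cat > h.py <<'E'
from plant import bot
import cv2,numpy as np
def ray(n,uv,z,c=None):
    c=c or bot.calibration(n);T=np.array(c['cam_to_world'])
    d=T[:3,:3]@np.array([(uv[0]-c['cx'])/c['fx'],(uv[1]-c['cy'])/c['fy'],1])
    return T[:3,3]+d*(z-T[2,3])/d[2]
def proj(n,p,c=None):
    c=c or bot.calibration(n);T=np.linalg.inv(np.array(c['cam_to_world']))
    q=T[:3,:3]@np.array(p,float)+T[:3,3]
    return np.array([c['fx']*q[0]/q[2]+c['cx'],c['fy']*q[1]/q[2]+c['cy']])
def crop(img,x0,y0,x1,y1,s,name):
    cv2.imwrite(name,cv2.resize(img[y0:y1,x0:x1],None,fx=s,fy=s,interpolation=cv2.INTER_CUBIC))
E
python3 - <<'E'
from h import *
a=cv2.imread('pics/top0.png');b=cv2.imread('pics/scene0.png')
crop(a,130,135,330,220,4,'pics/topc.png')
crop(b,200,105,310,325,2.7,'pics/scenec.png'); crop(b,205,205,305,325,5,'pics/scened.png')
E
```

```text
(no output)
```

View pics/topc.png

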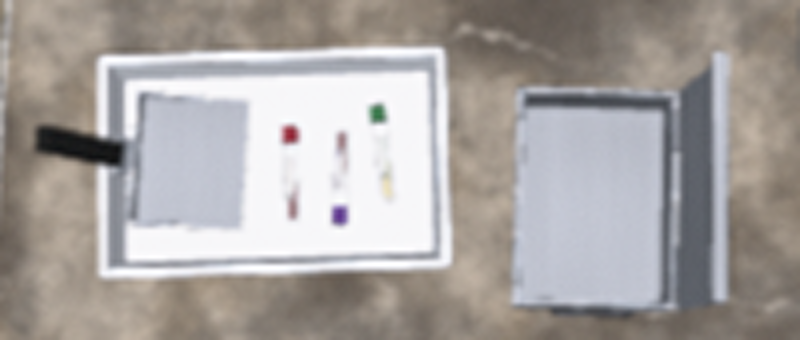

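View pics/scened.png

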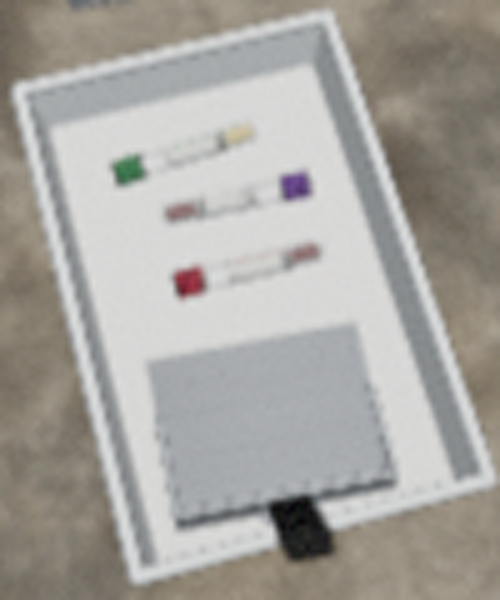

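```bash
python3 - <<'E'
from h import *
t=lambda x,y:(130+x/4-.375,135+y/4-.375)
s=lambda x,y:(205+x/5-.4,205+y/5-.4)
def P(n,l,z,f):
    r=np.array([ray(n,f(*p),z)[:2] for p in l]);print(n,z,r.round(0).tolist(),'mean',r.mean(0).round(1))
    return r
P('top',[(98,57),(445,48),(450,265),(102,275)],32,t)
P('scene',[(133,582),(14,88),(332,12),(496,482)],32,s)
P('top',[(438,72),(432,250),(127,262),(126,80)],4,t)
print('lip');P('top',[(248,100),(243,227)],6,t);P('scene',[(150,362),(357,324)],6,s)
P('top',[(140,94),(136,224)],25,t);P('scene',[(178,525),(395,483)],25,s)
print('handle end');P('top',[(38,138)],105,t);P('scene',[(305,550)],105,s)
print('tubes cap,end')
for l in [[(291,134),(292,218)],[(340,215),(342,133)],[(378,113),(390,197)]]: P('top',l,11,t)
for l in [[(188,282),(320,250)],[(296,185),(168,212)],[(128,169),(253,132)]]: P('scene',l,11,s)
print('box');P('top',[(517,90),(676,92),(676,308),(513,304)],70,t)
print('lidtop');P('top',[(722,53),(724,302)],192,t)
E
```

```text
top 32 [[633.0, 321.0], [649.0, 39.0], [471.0, 30.0], [456.0, 308.0]] mean [552.3 174.7]
scene 32 [[633.0, 319.0], [648.0, 42.0], [470.0, 33.0], [454.0, 310.0]] mean [551.2 176. ]
top 4 [[635.0, 45.0], [485.0, 46.0], [469.0, 295.0], [621.0, 304.0]] mean [552.3 172.7]
lip
top 6 [[606.0, 202.0], [500.0, 202.0]] mean [553.1 201.9]
scene 6 [[605.0, 202.0], [497.0, 205.0]] mean [550.6 203.4]
top 25 [[605.0, 287.0], [498.0, 285.0]] mean [551.7 286. ]
scene 25 [[607.0, 295.0], [501.0, 297.0]] mean [553.9 296.1]
handle end
top 105 [[554.0, 344.0]] mean [553.9 343.6]
scene 105 [[557.0, 346.0]] mean [556.8 345.7]
tubes cap,end
top 11 [[578.0, 165.0], [508.0, 161.0]] mean [542.8 163. ]
top 11 [[511.0, 122.0], [580.0, 123.0]] mean [545.5 122.4]
top 11 [[597.0, 94.0], [527.0, 82.0]] mean [562.3  87.7]
scene 11 [[577.0, 165.0], [506.0, 162.0]] mean [541.8 163.6]
scene 11 [[510.0, 122.0], [580.0, 123.0]] mean [545.  122.5]
scene 11 [[596.0, 93.0], [526.0, 85.0]] mean [560.9  89.2]
box
top 70 [[608.0, -19.0], [610.0, -146.0], [439.0, -147.0], [439.0, -20.0]] mean [523.8 -83.1]
lidtop
top 192 [[614.0, -162.0], [437.0, -164.0]] mean [ 525.7 -162.8]
```

```bash
python3 -m inch '[4.3,-1,0,0,0,-8,1, 8.6,-2,0,0,0,-16,1, 12.9,-3,0,0,0,-24,1, 17.2,-4,0,0,0,-32,1, 21.5,-5,0,0,0,-40,1]'; python3 - <<'E'
from h import *
o=bot.get_obs();print(o['joint_positions'].round(3),o['tool_pos'].round(1),o['tcp_rot'].round(3),o['contact_force'].round(1))
E
```

```text
time: 0.65
tool_pos: [331.4, 461.3, 226.0]
tcp_rot: [-3.14, -0.0, 2.217]
contact_force: [-0.3, 0.6, 0.5]
grip_width: 92.3
[0.813 0.423 1.403 0.    1.318 0.166] [331.4 461.3 226. ] [-3.14  -0.     2.217] [-0.3  0.6  0.5]
```

```bash
cat >> h.py <<'E'
from scipy.spatial.transform import Rotation as R
def tool_R(scoop_yaw_deg, pitch_deg, rel=-30):
    # scoop: yaw about z, then pitch about scoop y (positive = lip down); tool z tilted rel about scoop y axis
    f=R.from_euler('z',scoop_yaw_deg,degrees=True)*R.from_euler('y',pitch_deg,degrees=True)
    # tool at scoop: y=scoop y, z = (0.5,0,-0.866) for rel=-30
    a=np.radians(-rel); z=np.array([np.sin(a),0,-np.cos(a)]);y=np.array([0,1.,0]);x=np.cross(y,z)
    return f*R.from_matrix(np.c_[x,y,z])
def delta(p,Rt):
    o=bot.get_obs();Rc=R.from_euler('xyz',o['tcp_rot'])
    print('shift cm',((np.array(p)-o['tool_pos'])/10).round(2),'rot deg',np.degrees((Rt*Rc.inv()).as_rotvec()).round(1))
E
python3 - <<'E'
from h import *
T=tool_R(-91.2,0);print(T.as_matrix().round(2))
delta((554,375,156),T)
E
```

```text
[[ 0.02  1.   -0.01]
 [ 0.87 -0.02 -0.5 ]
 [-0.5   0.   -0.87]]
shift cm [22.26 -8.63 -7.  ] rot deg [-29.1  -9.5 -37.3]
```

```bash
python3 -m inch '[4,-1.4,0,-5,-1.6,-6.2,1, 8,-2.8,0,-10,-3.2,-12.4,1, 12.5,-4.4,-0.5,-14.6,-4.7,-18.7,1, 17,-6,-1,-19.4,-6.3,-24.9,1, 22,-7.6,-1.5,-24.3,-7.9,-31,1]'; python3 - <<'E'
from h import *
o=bot.get_obs();print(o['joint_positions'].round(3),o['contact_force'].round(1))
delta((554,375,156),tool_R(-91.2,0))
E
```

```text
time: 1.15
tool_pos: [549.9, 385.5, 211.5]
tcp_rot: [-3.115, 0.443, 1.668]
contact_force: [1.8, 0.1, 0.6]
grip_width: 91.7
[ 0.662  0.831  0.789 -0.363  1.779  0.541] [1.8 0.1 0.6]
shift cm [ 0.41 -1.05 -5.55] rot deg [-4.6 -1.5 -6.1]
```

```bash
python3 -m inch '[0.2,-0.5,-1,-2.5,-0.8,-3,1, 0.4,-1,-2,-4.6,-1.5,-6.1,1, 0.4,-1,-3,-4.6,-1.5,-6.1,1, 0.4,-1,-3,-4.6,-1.5,-6.1,1, 0.4,-1,-3,-4.6,-1.5,-6.1,1]'; python3 - <<'E'
from h import *
o=bot.get_obs();print(o['joint_positions'].round(3),o['contact_force'].round(1))
np.save('wc.npy',bot.calibration('wrist'))
cv2.imwrite('pics/wrist1.png',bot.capture('wrist')[:,:,::-1]);cv2.imwrite('pics/scene1.png',bot.capture('scene')[:,:,::-1])
E
```

```text
time: 1.65
tool_pos: [553.6, 375.8, 182.0]
tcp_rot: [-3.141, 0.523, 1.551]
contact_force: [0.0, -0.4, -0.3]
grip_width: 91.9
[ 0.666  0.894  0.771 -0.408  1.806  0.656] [ 0.  -0.4 -0.3]
```

View pics/wrist1.png

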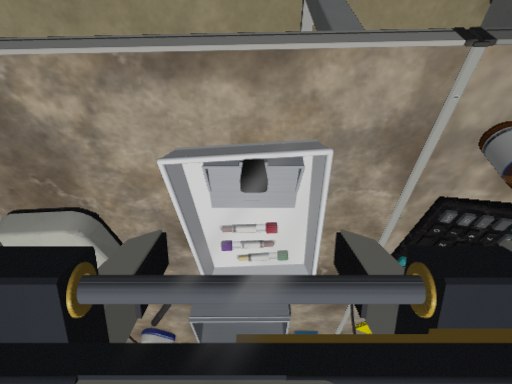

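View pics/scene1.png

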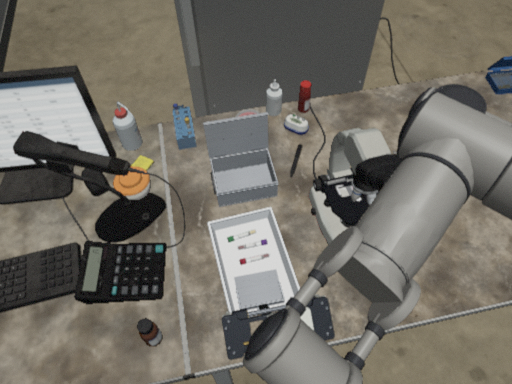

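```bash
python3 - <<'E'
from h import *
crop(cv2.imread('pics/wrist1.png'),160,140,340,285,4,'pics/w1c.png')
c=np.load('wc.npy',allow_pickle=True).item()
print(np.array(c['cam_to_world']).round(2))
E
```

```text
[[ 1.0000e+00 -2.0000e-02 -2.0000e-02  5.5616e+02]
 [-2.0000e-02 -6.8000e-01 -7.3000e-01  5.2432e+02]
 [ 0.0000e+00  7.3000e-01 -6.8000e-01  2.7943e+02]
 [ 0.0000e+00  0.0000e+00  0.0000e+00  1.0000e+00]]
```

View pics/w1c.png

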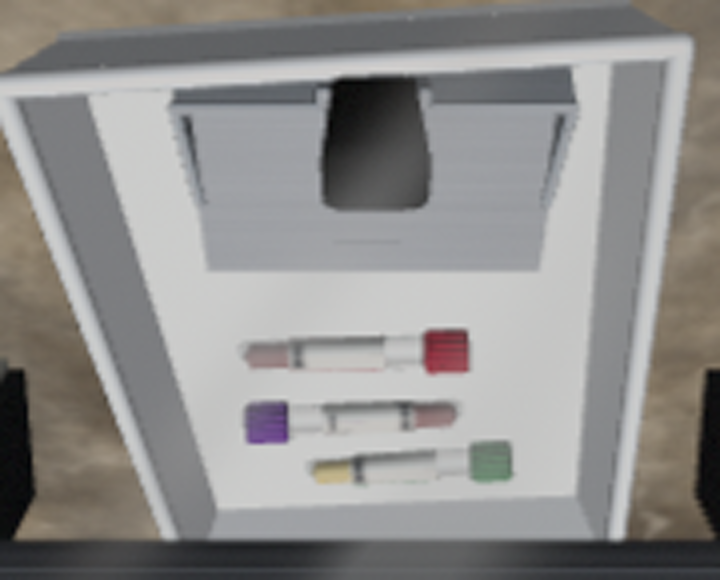

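```bash
python3 - <<'E'
from h import *
c=np.load('wc.npy',allow_pickle=True).item()
f=lambda x,y:(160+x/4-.375,140+y/4-.375)
def P(l,z):
    r=np.array([ray('wrist',f(*p),z,c)[:2] for p in l]);print(z,r.round(1).tolist(),r.mean(0).round(1))
P([(207,269),(539,269)],5.5)
P([(180,103),(567,103)],24)
P([(330,208),(425,208)],104)
P([(216,505),(577,497)],4)
P([(92,97),(606,65)],4)
for l in [[(447,350),(250,355)],[(266,422),(450,413)],[(491,461),(318,470)]]:P(l,11)
E
```

```text
5.5 [[497.1, 206.6], [606.9, 204.1]] [552.  205.3]
24 [[501.5, 296.6], [605.7, 294.2]] [553.6 295.4]
104 [[545.2, 339.0], [564.3, 338.6]] [554.7 338.8]
4 [[483.4, 52.9], [634.5, 55.9]] [558.9  54.4]
4 [[472.1, 281.6], [619.2, 290.3]] [545.7 286. ]
11 [[577.2, 167.7], [508.1, 166.4]] [542.7 167.1]
11 [[510.4, 124.6], [579.3, 129.0]] [544.9 126.8]
11 [[596.2, 95.7], [528.3, 90.7]] [562.2  93.2]
```

```bash
python3 -m inch '[0.05,0,-2.2,0,0,0,1, 0.05,-1.5,-5.2,0,0,0,1, 0.05,-3,-7.8,0,0,0,1, 0.05,-4.5,-10.4,0,0,0,1, 0.05,-6,-13,0,0,0,1]'; python3 -m inch '[0,0,0,0,0,0,1, 0,0,0,0,0,0,0, 0,0,0,0,0,0,-1, 0,0,0,0,0,0,-1, 0,0,0,0,0,0,-1]'
python3 - <<'E'
from h import *
o=bot.get_obs();print(o['joint_positions'].round(3),o['contact_force'].round(1),o['tcp_rot'].round(3))
cv2.imwrite('pics/wrist2.png',bot.capture('wrist')[:,:,::-1]);cv2.imwrite('pics/scene2.png',bot.capture('scene')[:,:,::-1])
E
```

```text
time: 2.25
tool_pos: [554.5, 315.9, 53.7]
tcp_rot: [3.138, 0.52, 1.55]
contact_force: [0.6, 0.5, 0.1]
grip_width: 91.6
time: 2.75
tool_pos: [554.9, 316.8, 54.8]
tcp_rot: [3.136, 0.519, 1.549]
contact_force: [0.5, 1.2, -0.4]
grip_width: 64.6
[ 0.601  0.916  1.084 -0.42   1.469  0.735] [ 0.5  1.2 -0.4] [3.136 0.519 1.549]
```

View pics/wrist2.png

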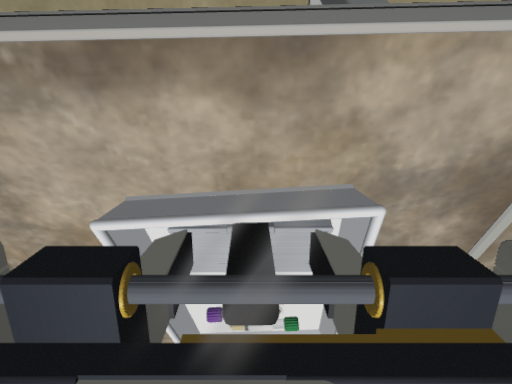

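View pics/scene2.png

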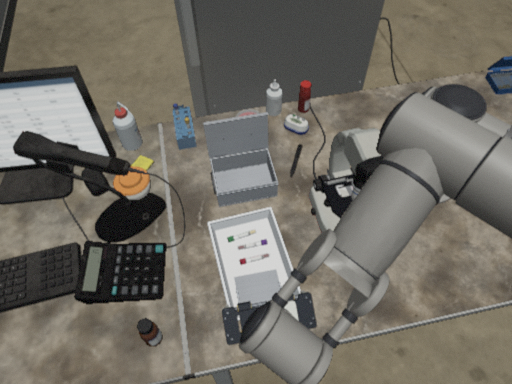

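```bash
python3 -m inch '[0,-0.1,-0.25,0,0,0,-1, 0,-0.1,-0.25,0,0,0,-1, 0,-0.1,-0.25,0,0,0,-1, 0,-0.1,-0.25,0,0,0,-1, 0,-0.1,-0.25,0,0,0,-1]';python3 -m inch '[0,0,0,0,0,0,-1, 0,0,0,0,0,0,-1, 0,0,0,0,0,0,-1, 0,0,0,0,0,0,-1, 0,0,0,0,0,0,-1]'
python3 - <<'E'
from h import *
np.save('wc.npy',bot.calibration('wrist'))
o=bot.get_obs();print(o['joint_positions'].round(3),o['contact_force'].round(1),o['tcp_rot'].round(3))
cv2.imwrite('pics/wrist3.png',bot.capture('wrist')[:,:,::-1]);
E
```

```text
time: 3.35
tool_pos: [554.6, 315.4, 51.7]
tcp_rot: [3.138, 0.519, 1.55]
contact_force: [-0.4, -0.3, -0.1]
grip_width: 21.6
time: 3.85
tool_pos: [554.6, 315.3, 51.7]
tcp_rot: [3.138, 0.52, 1.55]
contact_force: [-0.2, 0.3, 0.0]
grip_width: 22.0
[ 0.6    0.918  1.089 -0.421  1.463  0.736] [-0.2  0.3  0. ] [3.138 0.52  1.55 ]
```

View pics/wrist3.png

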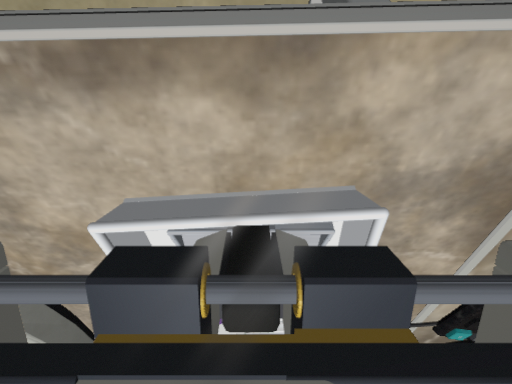

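```bash
python3 -m inch '[0,-0.5,0,0,0,1,-1, 0,-1,-0.05,0,0,2,-1, 0,-1.5,-0.1,0,0,3,-1, 0,-2,-0.1,0,0,4,-1, 0,-2.5,-0.1,0,0,4.2,-1]'
python3 - <<'E'
from h import *
o=bot.get_obs();print(o['contact_force'].round(1),o['moment'].round(2),o['tcp_rot'].round(3))
E
```

```text
time: 4.4
tool_pos: [554.7, 290.1, 51.7]
tcp_rot: [3.136, 0.519, 1.624]
contact_force: [0.4, 1.9, 5.1]
grip_width: 21.7
[0.4 1.9 5.1] [-0.08  0.39 -0.09] [3.136 0.519 1.624]
```

```bash
python3 -m inch '[-0.4,0,-0.1,0,0,0,-1, -0.8,0,-0.1,0,0,0,-1, -0.8,-0.3,-0.1,0,0,0,-1, -0.77,-0.8,-0.1,0,0,0,-1, -0.75,-1.3,-0.1,0,0,0,-1]'
python3 -m inch '[0.03,-0.5,-0.1,0,0,0,-1, 0.05,-1,-0.1,0,0,0,-1, 0.08,-1.5,-0.1,0,0,0,-1, 0.1,-2,-0.1,0,0,0,-1, 0.13,-2.5,-0.1,0,0,0,-1]'
python3 - <<'E'
from h import *
o=bot.get_obs();print(o['contact_force'].round(1),o['moment'].round(2),o['tcp_rot'].round(3))
a=bot.capture('scene')[:,:,::-1];crop(a,190,195,320,325,4,'pics/s4.png')
a=bot.capture('top')[:,:,::-1];crop(a,130,135,260,220,5,'pics/t4.png')
E
```

```text
time: 4.9
tool_pos: [547.3, 277.2, 51.7]
tcp_rot: [3.135, 0.519, 1.624]
contact_force: [-0.2, 2.4, 6.8]
grip_width: 22.0
time: 5.4
tool_pos: [548.7, 252.2, 51.7]
tcp_rot: [3.133, 0.519, 1.623]
contact_force: [0.4, 3.0, 6.7]
grip_width: 21.8
[0.4 3.  6.7] [-0.28  0.47 -0.17] [3.133 0.519 1.623]
```

View pics/s4.png

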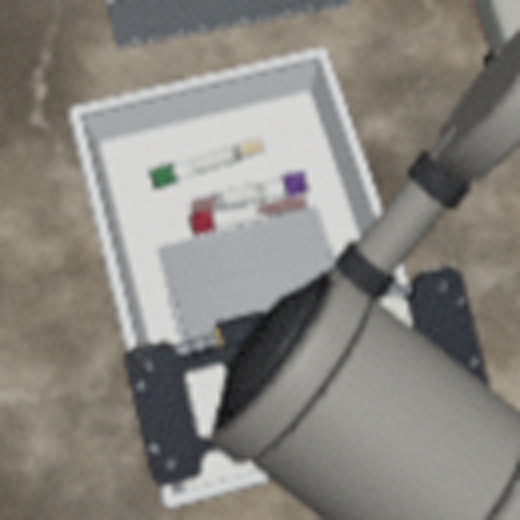

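View pics/t4.png

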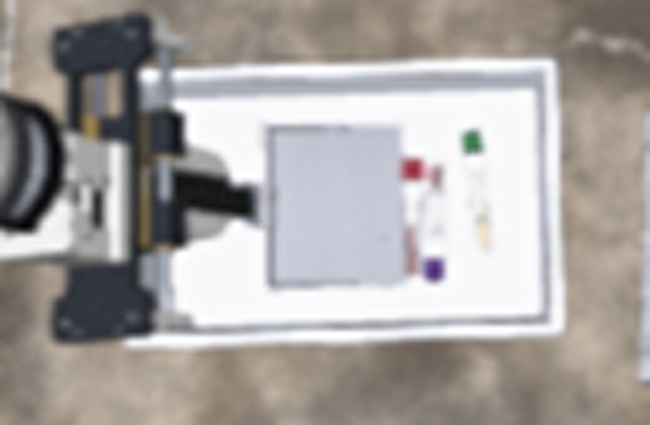

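```bash
python3 -m inch '[0.03,-0.5,-0.1,0,0,0,-1, 0.05,-1,-0.1,0,0,0,-1, 0.08,-1.5,-0.1,0,0,0,-1, 0.1,-2,-0.1,0,0,0,-1, 0.13,-2.5,-0.1,0,0,0,-1]'
python3 -m inch '[0.03,-0.5,-0.1,0,0,0,-1, 0.05,-1,-0.1,0,0,0,-1, 0.08,-1.5,-0.1,0,0,0,-1, 0.1,-2,-0.1,0,0,0,-1, 0.13,-2.5,-0.1,0,0,0,-1]'
python3 - <<'E'
from h import *
o=bot.get_obs();print(o['contact_force'].round(1),o['moment'].round(2),o['tcp_rot'].round(3))
a=bot.capture('scene')[:,:,::-1];crop(a,190,195,320,325,4,'pics/s5.png')
a=bot.capture('top')[:,:,::-1];crop(a,130,135,260,220,5,'pics/t5.png')
E
```

```text
time: 6.0
tool_pos: [550.2, 226.4, 51.7]
tcp_rot: [3.132, 0.519, 1.623]
contact_force: [1.0, 3.0, 8.1]
grip_width: 22.0
time: 6.5
tool_pos: [551.7, 201.5, 51.8]
tcp_rot: [3.131, 0.519, 1.623]
contact_force: [-1.1, 3.4, 8.6]
grip_width: 22.1
[-1.1  3.4  8.6] [-0.28  0.62 -0.14] [3.131 0.519 1.623]
```

View pics/s5.png

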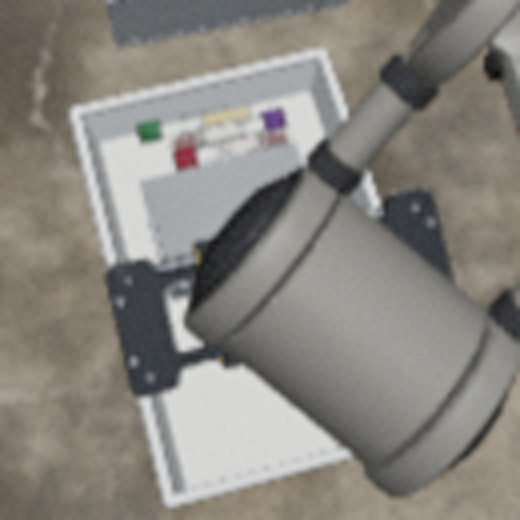

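View pics/t5.png

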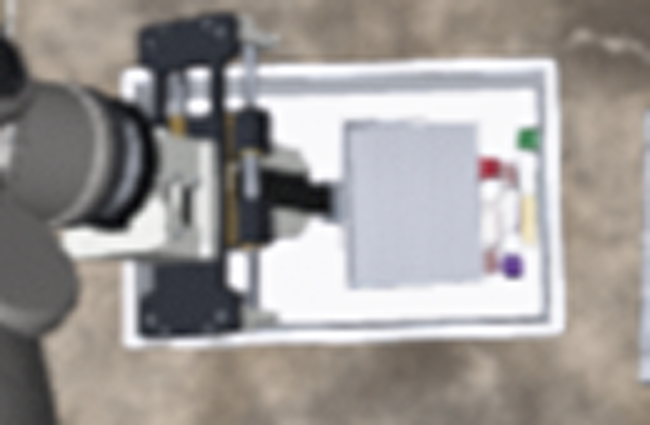

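```bash
python3 -m inch '[0.02,-0.4,-0.08,0,0,0,-1, 0.04,-0.8,-0.08,0,0,0,-1, 0.06,-1.2,-0.08,0,0,0,-1, 0.08,-1.6,-0.08,0,0,0,-1, 0.1,-2,-0.08,0,0,0,-1]'
python3 - <<'E'
from h import *
o=bot.get_obs();print(o['contact_force'].round(1),o['moment'].round(2),o['tcp_rot'].round(3))
a=bot.capture('scene')[:,:,::-1];crop(a,190,195,320,325,4,'pics/s6.png')
a=bot.capture('top')[:,:,::-1];crop(a,130,135,260,220,5,'pics/t6.png')
E
```

```text
time: 7.1
tool_pos: [552.7, 180.8, 51.8]
tcp_rot: [3.13, 0.52, 1.622]
contact_force: [-0.3, 2.9, 6.7]
grip_width: 21.7
[-0.3  2.9  6.7] [-0.16  0.53 -0.15] [3.13  0.52  1.622]
```

View pics/s6.png

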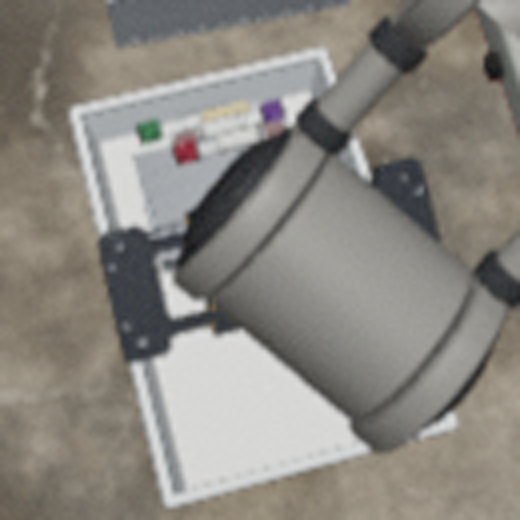

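View pics/t6.png

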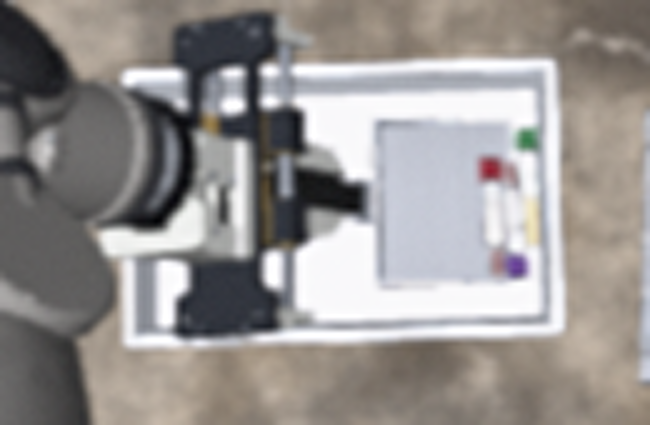

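```bash
python3 -m inch '[0.02,-0.3,-0.08,0,0,0,-1, 0.03,-0.6,-0.08,0,0,0,-1, 0.05,-0.9,-0.08,0,0,0,-1, 0.06,-1.2,-0.08,0,0,0,-1, 0.08,-1.5,-0.08,0,0,0,-1]'
python3 - <<'E'
from h import *
o=bot.get_obs();print(o['contact_force'].round(1),o['moment'].round(2),o['tcp_rot'].round(3))
a=bot.capture('scene')[:,:,::-1];crop(a,190,195,320,325,4,'pics/s7.png')
a=bot.capture('top')[:,:,::-1];crop(a,130,135,260,220,5,'pics/t7.png')
E
```

```text
time: 7.7
tool_pos: [553.6, 165.3, 51.9]
tcp_rot: [3.129, 0.52, 1.622]
contact_force: [-0.2, 2.1, 7.8]
grip_width: 21.8
[-0.2  2.1  7.8] [-0.12  0.55 -0.14] [3.129 0.52  1.622]
```

View pics/t7.png

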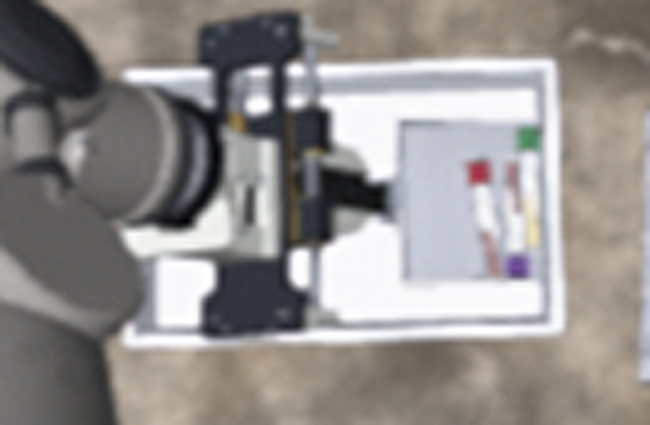

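View pics/s7.png

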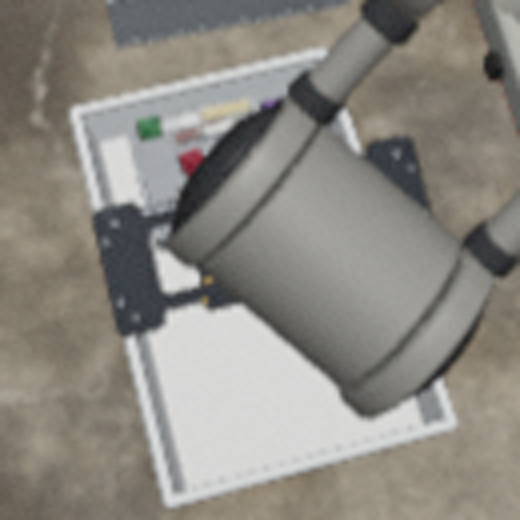

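```bash
python3 -m inch '[0.01,-0.2,-0.08,0,0,0,-1, 0.02,-0.4,-0.08,0,0,0,-1, 0.03,-0.5,-0.08,0,0,0,-1, 0.04,-0.6,-0.08,0,0,0,-1, 0.04,-0.6,-0.08,0,0,0,-1]'
python3 - <<'E'
from h import *
o=bot.get_obs();print(o['contact_force'].round(1),o['moment'].round(2),o['tcp_rot'].round(3))
a=bot.capture('top')[:,:,::-1];crop(a,170,135,260,220,7,'pics/t8.png')
E
```

```text
time: 8.3
tool_pos: [554.2, 163.7, 52.4]
tcp_rot: [3.124, 0.513, 1.621]
contact_force: [-4.3, 21.7, 13.0]
grip_width: 22.4
[-4.3 21.7 13. ] [ 1.95  1.53 -0.74] [3.124 0.513 1.621]
```

View pics/t8.png

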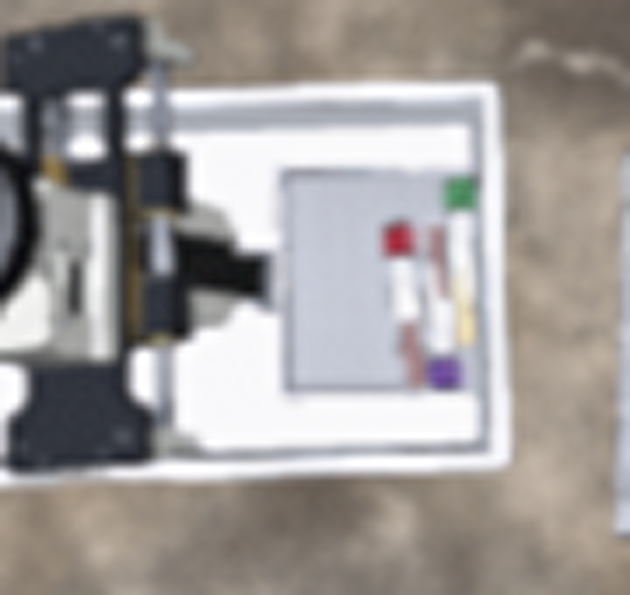

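```bash
python3 -m inch '[0,-0.1,-0.1,-3,-0.2,0,-1, 0,-0.1,-0.22,-6,-0.3,0,-1, 0,-0.1,-0.36,-9,-0.5,0,-1, 0,-0.13,-0.5,-12,-0.6,0,-1, 0,-0.2,-0.68,-15,-0.8,0,-1]'
python3 - <<'E'
from h import *
o=bot.get_obs();print(o['contact_force'].round(1),o['moment'].round(2),o['tcp_rot'].round(3))
a=bot.capture('top')[:,:,::-1];crop(a,170,135,260,220,7,'pics/t9.png')
a=bot.capture('scene')[:,:,::-1];crop(a,190,195,320,325,4,'pics/s9.png')
E
```

```text
time: 8.85
tool_pos: [554.4, 164.2, 45.2]
tcp_rot: [3.12, 0.772, 1.619]
contact_force: [-0.5, 10.2, 0.9]
grip_width: 21.9
[-0.5 10.2  0.9] [ 1.57  0.32 -0.34] [3.12  0.772 1.619]
```

View pics/t9.png

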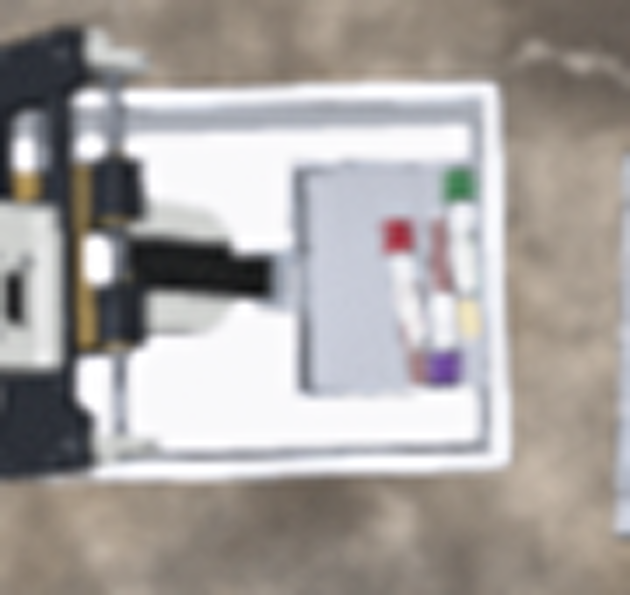

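View pics/s9.png

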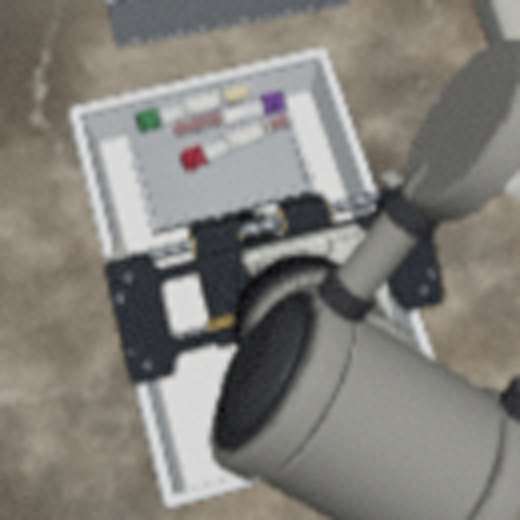

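```bash
python3 -m inch '[0,0,0,0,0,0,-1, 0,0,0,0,0,0,-1, 0,0,0,0,0,0,-1, 0,0,0,0,0,0,-1, 0,0,0,0,0,0,-1]'
python3 - <<'E'
from h import *
o=bot.get_obs();print(o['contact_force'].round(1),o['moment'].round(2),o['tcp_rot'].round(3))
a=bot.capture('top')[:,:,::-1];crop(a,200,150,250,200,10,'pics/t10.png')
a=bot.capture('scene')[:,:,::-1];crop(a,200,200,290,260,8,'pics/s10.png')
E
```

```text
time: 9.45
tool_pos: [554.2, 164.5, 44.8]
tcp_rot: [3.121, 0.773, 1.622]
contact_force: [0.5, 5.7, 1.6]
grip_width: 21.8
[0.5 5.7 1.6] [ 0.64  0.35 -0.1 ] [3.121 0.773 1.622]
```

View pics/t10.png

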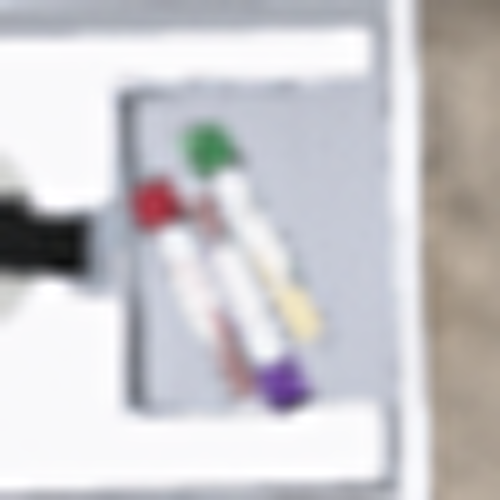

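View pics/s10.png

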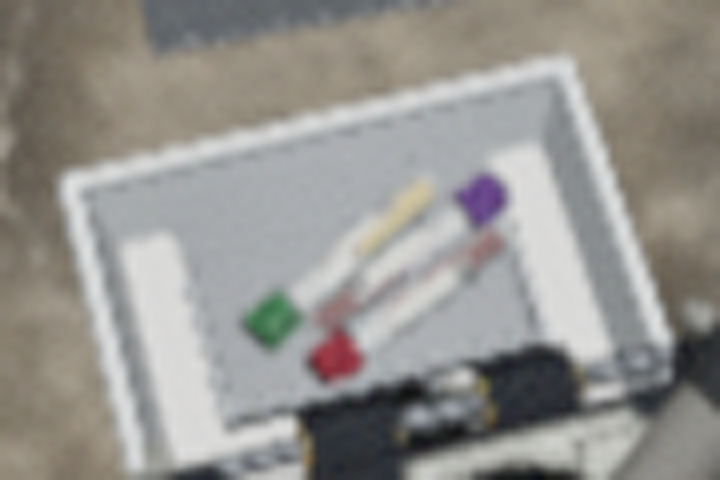

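```bash
python3 -m inch '[0,0.1,0.5,0,0,0,-1, 0,0.3,1.5,0,0,0,-1, 0,0.4,3,0,0,0,-1, 0,0.4,4.5,0,0,0,-1, 0,0.4,5.5,0,0,0,-1]'
python3 -m inch '[0,0,1,0,0,0,-1, 0,0,2,0,0,0,-1, 0,0,3,0,0,0,-1, 0,0,3.5,0,0,0,-1, 0,0,3.5,0,0,0,-1]'
python3 - <<'E'
from h import *
o=bot.get_obs();print(o['joint_positions'].round(2),o['contact_force'].round(1),o['moment'].round(2),o['tcp_rot'].round(3))
a=bot.capture('top')[:,:,::-1];crop(a,180,140,260,210,8,'pics/t11.png')
a=bot.capture('scene')[:,:,::-1];crop(a,180,120,320,280,4,'pics/s11.png')
E
```

```text
time: 10.05
tool_pos: [554.7, 168.6, 102.0]
tcp_rot: [3.118, 0.772, 1.62]
contact_force: [-0.7, 0.6, -2.5]
grip_width: 21.6
time: 10.55
tool_pos: [555.0, 168.8, 137.8]
tcp_rot: [3.116, 0.772, 1.619]
contact_force: [0.2, 0.7, -2.3]
grip_width: 22.1
[ 0.51  0.76  1.31 -0.69  1.48  0.67] [ 0.2  0.7 -2.3] [ 0.71  0.15 -0.05] [3.116 0.772 1.619]
```

View pics/t11.png

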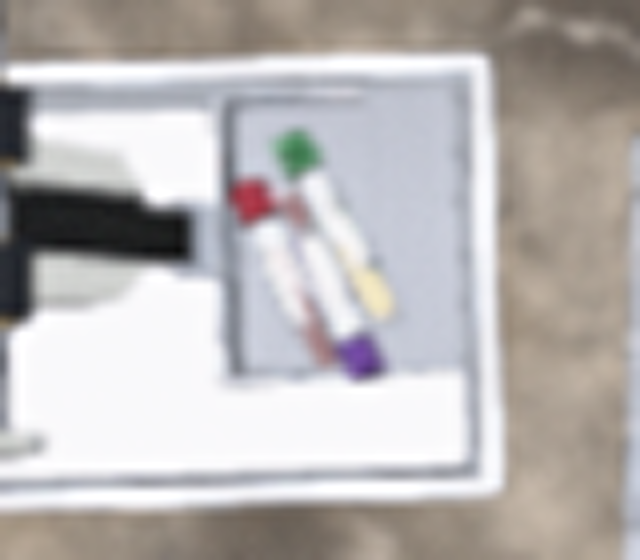

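View pics/s11.png

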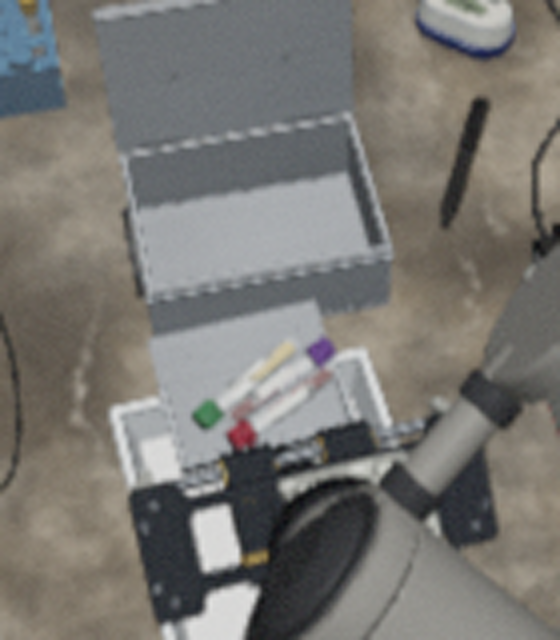

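```bash
cat > fk.py <<'E'
from h import *
D=[([1.20398,.342709,1.525,0],[114.8,511.9,226.05],[-3.1401,-.0002,2.9208]),
([.813,.423,1.403,0],[331.4,461.3,226],[-3.14,0,2.217]),
([.662,.831,.789],[549.9,385.5,211.5],[-3.115,.443,1.668]),
([.666,.894,.771],[553.6,375.8,182],[-3.141,.523,1.551]),
([.6,.918,1.089],[554.6,315.3,51.7],[3.138,.52,1.55]),
([.51,.76,1.31],[555,168.8,137.8],[3.116,.772,1.619])]
A=[];b=[]
for q,p,r in D:
    z=R.from_euler('xyz',r).as_matrix()[:,2];c,s=np.cos(q[0]),np.sin(q[0]);q2=q[1];q23=q[1]+q[2]
    A+=[[c*np.sin(q2),c*np.sin(q23),-s,0,z[0],c],[s*np.sin(q2),s*np.sin(q23),c,0,z[1],s],[np.cos(q2),np.cos(q23),0,1,z[2],0]];b+=p
x,res,rk,sv=np.linalg.lstsq(np.array(A),np.array(b),rcond=None)
if __name__=='__main__':
    print('L2 L3 e d1 Lt a',x.round(1),(np.array(A)@x-b).round(1),sv)
    q=bot.get_obs()['joint_positions'];c,s=np.cos(q[0]),np.sin(q[0])
    M=lambda r,z:(np.array([c*r-s*x[2],s*r+c*x[2],z])).round(0)
    print('elbow',M(x[5]+x[0]*np.sin(q[1]),x[3]+x[0]*np.cos(q[1])),'wc',M(x[5]+x[0]*np.sin(q[1])+x[1]*np.sin(q[1]+q[2]),x[3]+x[0]*np.cos(q[1])+x[1]*np.cos(q[1]+q[2])))
E
python3 fk.py
```

```text
L2 L3 e d1 Lt a [509.3 382.3  76.9 177.4 318.7 -16.8] [-0.4  0.5  0.4 -1.3 -0.4  0.5 -7.8 -6.   2.5 -6.3 -4.4  2.2  5.8  4.4
 -3.1 10.7  3.6 -2.6] [4.14062208 3.48408305 2.49609077 0.50017195 0.41357029 0.25442594]
elbow [254. 231. 546.] wc [545. 395. 360.]
```

```bash
python3 -m inch '[-0.2,-0.5,0.6,0,0,-0.4,-1, -0.6,-1.5,1.5,0,0,-0.8,-1, -1.1,-2.8,2.6,0,0,-1.2,-1, -1.6,-4.3,3.6,0,0,-1.6,-1, -2.1,-5.8,4.3,0,0,-2,-1]'
python3 -m inch '[-0.4,-1.5,0.5,0,0,0,-1, -0.8,-3,0.8,0,0,0,-1, -1.1,-4.3,0.8,0,0,0,-1, -1.2,-5.3,0.8,0,0,0,-1, -1.2,-5.8,0.8,0,0,0,-1]'
python3 fk.py|tail -1
python3 - <<'E'
from h import *
o=bot.get_obs();print(o['joint_positions'].round(2),o['contact_force'].round(1),o['moment'].round(2),o['tcp_rot'].round(3))
a=bot.capture('top')[:,:,::-1];crop(a,180,130,330,220,5,'pics/t12.png')
a=bot.capture('scene')[:,:,::-1];crop(a,180,90,330,240,4,'pics/s12.png')
E
```

```text
time: 11.15
tool_pos: [533.2, 109.0, 181.3]
tcp_rot: [3.117, 0.772, 1.583]
contact_force: [0.2, -0.1, -1.6]
grip_width: 21.8
time: 11.65
tool_pos: [520.9, 49.8, 189.4]
tcp_rot: [3.117, 0.772, 1.583]
contact_force: [-0.0, -0.2, -2.0]
grip_width: 21.7
elbow [212. 161. 608.] wc [521. 276. 413.]
[ 0.36  0.56  1.54 -0.74  1.39  0.61] [-0.  -0.2 -2. ] [ 0.75  0.13 -0.01] [3.117 0.772 1.583]
```

View pics/t12.png

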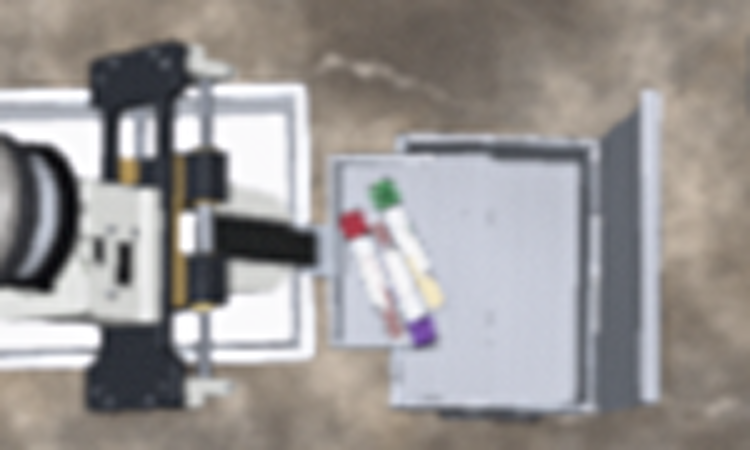

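View pics/s12.png

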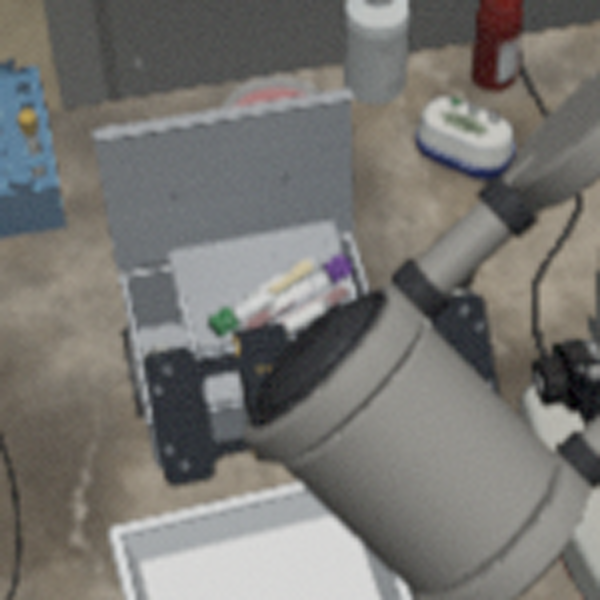

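```bash
python3 -m inch '[0,-0.1,-1.2,1.5,0,0,-1, 0,-0.2,-2.8,3.5,0,0,-1, 0,-0.3,-4.6,5.7,0,0,-1, 0,-0.4,-6.2,7.9,0,0,-1, 0,-0.5,-6.9,9.2,0,0,-1]'
python3 - <<'E'
from h import *
o=bot.get_obs();print(o['joint_positions'].round(2),o['contact_force'].round(1),o['moment'].round(2),o['tcp_rot'].round(3))
a=bot.capture('top')[:,:,::-1];crop(a,180,130,330,220,5,'pics/t13.png')
E
```

```text
time: 12.25
tool_pos: [520.8, 45.5, 118.8]
tcp_rot: [3.117, 0.611, 1.583]
contact_force: [-0.7, 0.2, -1.5]
grip_width: 22.1
[ 0.28  0.58  1.63 -0.65  1.17  0.6 ] [-0.7  0.2 -1.5] [0.59 0.11 0.03] [3.117 0.611 1.583]
```

View pics/t13.png

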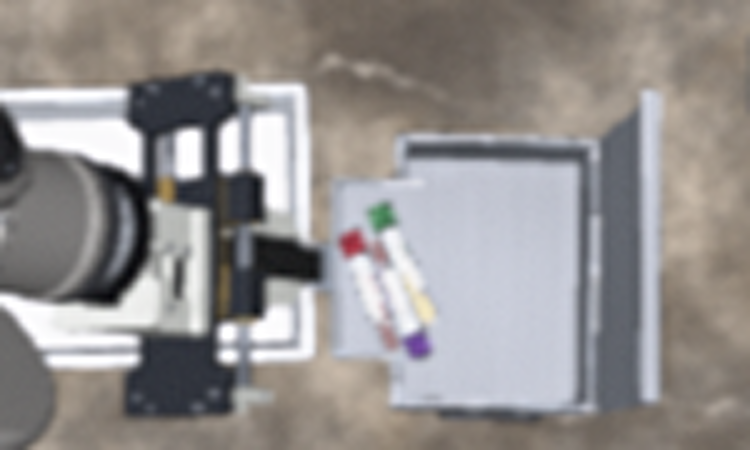

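```bash
python3 -m inch '[0,-0.66,1.1,8,0,0,-1, 0,-1.5,1.55,16,0,0,-1, 0,-2.56,2.1,24,0,0,-1, 0,-3.8,2.27,32,0,0,-1, 0,-5.2,2.66,40,0,0,-1]'
python3 - <<'E'
from h import *
o=bot.get_obs();print(o['joint_positions'].round(2),o['contact_force'].round(1),o['moment'].round(2),o['tcp_rot'].round(3))
a=bot.capture('top')[:,:,::-1];crop(a,180,130,330,220,5,'pics/t14.png')
a=bot.capture('scene')[:,:,::-1];crop(a,180,90,330,240,4,'pics/s14.png')
E
```

```text
time: 12.8
tool_pos: [521.3, -7.0, 147.0]
tcp_rot: [3.107, -0.092, 1.583]
contact_force: [-0.7, 0.1, -3.4]
grip_width: 21.7
[-0.22  0.4   1.68  0.11  1.05 -0.29] [-0.7  0.1 -3.4] [-0.17  0.2  -0.02] [ 3.107 -0.092  1.583]
```

View pics/t14.png

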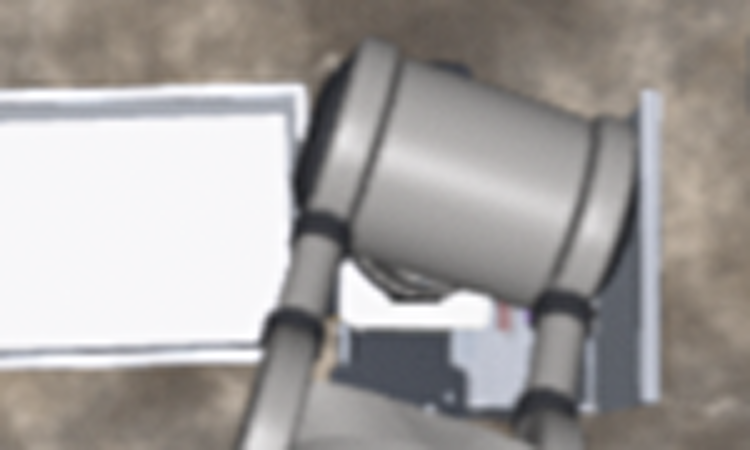

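View pics/s14.png

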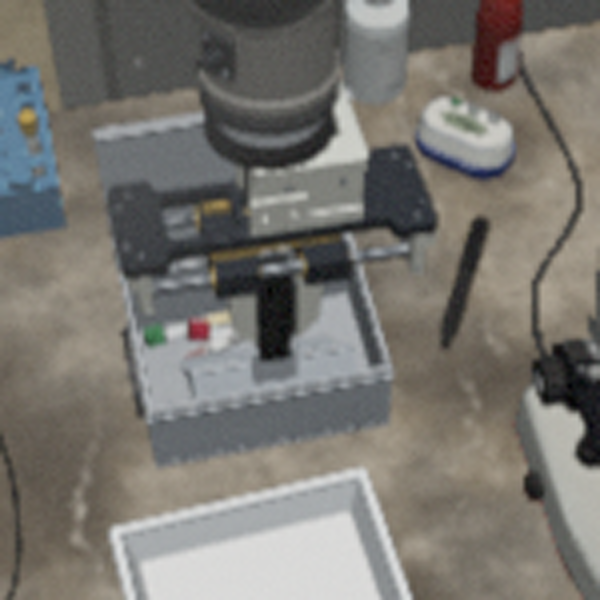

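```bash
python3 -m inch '[0,0,0.3,4,0,0,-1, 0,0,0.5,6,0,0,-1, 0,0,0.5,6,0,0,-1, 0,0,0.5,6,0,0,-1, 0,0,0.5,6,0,0,-1]'
python3 - <<'E'
from h import *
o=bot.get_obs();print(o['contact_force'].round(1),o['moment'].round(2),o['tcp_rot'].round(3))
cv2.imwrite('pics/w15.png',bot.capture('wrist')[:,:,::-1])
a=bot.capture('scene')[:,:,::-1];crop(a,190,140,300,210,7,'pics/s15.png')
E
```

```text
time: 13.4
tool_pos: [521.5, -11.1, 151.6]
tcp_rot: [3.108, -0.192, 1.576]
contact_force: [-0.3, 0.6, -1.6]
grip_width: 21.5
[-0.3  0.6 -1.6] [-0.26  0.13  0.02] [ 3.108 -0.192  1.576]
```

View pics/w15.png

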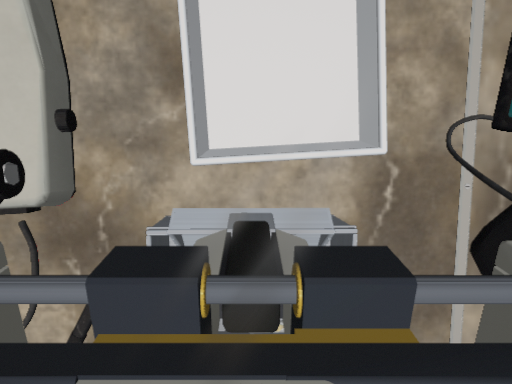

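View pics/s15.png

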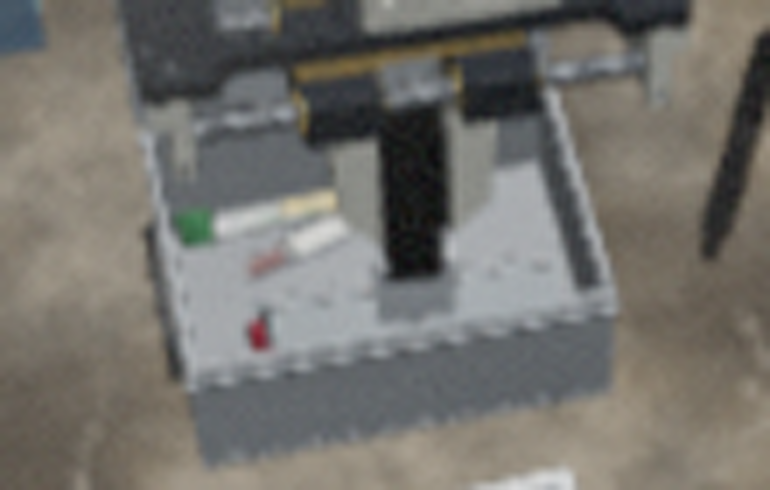

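```bash
python3 -m inch '[0,0,0.8,0,0,0,-1, 0,0,1.8,0,0,0,-1, 0,0,3,0,0,0,-1, 0,0.3,4.5,0,0,0,-1, 0,0.6,6,0,0,0,-1]'
python3 - <<'E'
from h import *
o=bot.get_obs();print(o['contact_force'].round(1),o['moment'].round(2),o['tcp_rot'].round(3))
a=bot.capture('scene')[:,:,::-1];crop(a,190,120,300,210,7,'pics/s16.png')
E
```

```text
time: 14.0
tool_pos: [521.7, -5.3, 213.3]
tcp_rot: [3.106, -0.193, 1.576]
contact_force: [-0.2, -0.6, -1.5]
grip_width: 21.5
[-0.2 -0.6 -1.5] [-0.21  0.08  0.01] [ 3.106 -0.193  1.576]
```

View pics/s16.png

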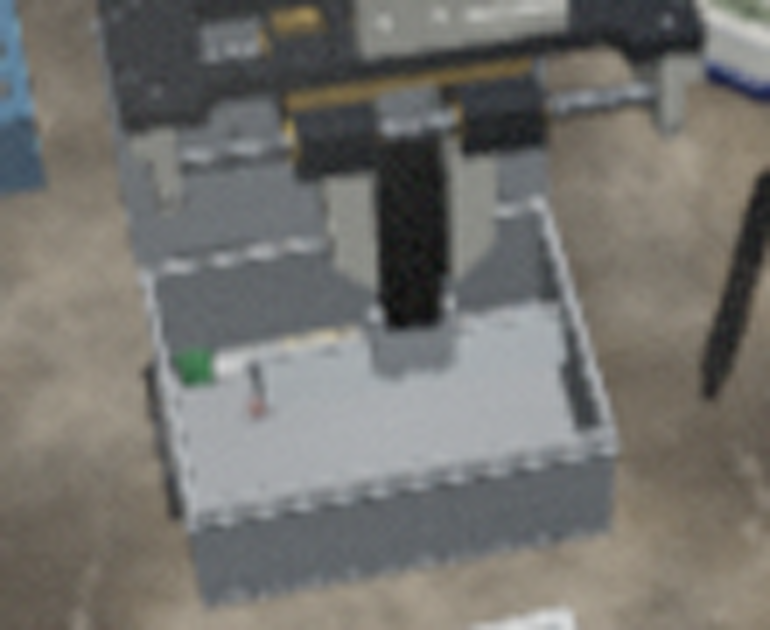

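```bash
python3 -m inch '[0,2,0.8,0,0,0,-1, 0,5,1.5,0,0,0,-1, 0,8,1.5,-5,0,0,-1, 0,11,1.5,-13,0,0,-1, 0.3,14,1.5,-20,0,0,-1]'
python3 - <<'E'
from h import *
o=bot.get_obs();print(o['contact_force'].round(1),o['moment'].round(2),o['tcp_rot'].round(3))
a=bot.capture('scene')[:,:,::-1];crop(a,180,110,330,260,4,'pics/s17.png')
a=bot.capture('top')[:,:,::-1];crop(a,180,130,330,220,5,'pics/t17.png')
E
```

```text
time: 14.55
tool_pos: [526.4, 135.6, 232.6]
tcp_rot: [3.1, 0.162, 1.574]
contact_force: [0.5, -0.6, -2.5]
grip_width: 21.6
[ 0.5 -0.6 -2.5] [ 0.12  0.12 -0.05] [3.1   0.162 1.574]
```

View pics/s17.png

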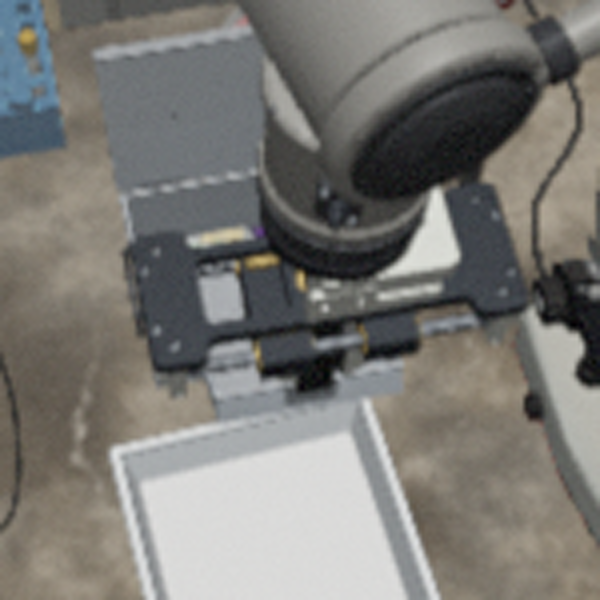

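View pics/t17.png

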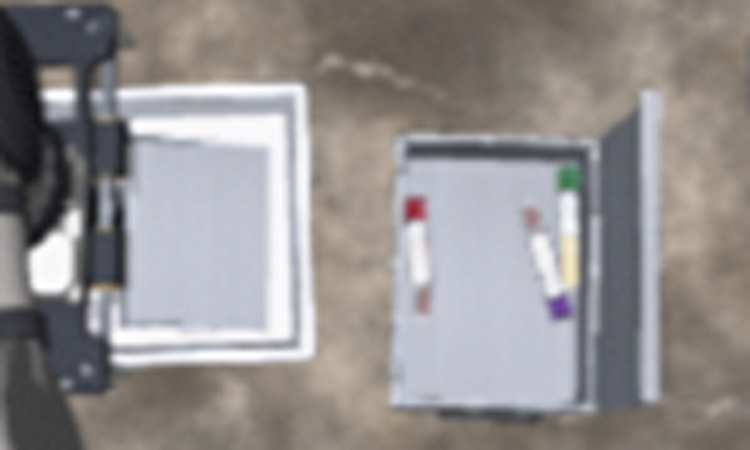

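```bash
python3 - <<'E'
from h import *
delta((547,262,120),tool_R(-87,0))
E
```

```text
shift cm [  2.18  11.96 -11.1 ] rot deg [-21.    1.4   1.3]
```

```bash
python3 -m inch '[0.5,2.5,-0.5,-5,0.3,0.3,-1, 1,5,-1.5,-10,0.7,0.6,-1, 1.5,7.5,-3.5,-15,1,0.9,-1, 2,10,-6,-20,1.3,1.2,-1, 2.2,12,-8,-21,1.4,1.3,-1]'
python3 - <<'E'
from h import *
delta((547,262,51.7),tool_R(-87,0))
a=bot.capture('scene')[:,:,::-1];crop(a,180,180,330,320,4,'pics/s18.png')
a=bot.capture('top')[:,:,::-1];crop(a,130,130,260,220,5,'pics/t18.png')
E
python3 fk.py|tail -1
```

```text
time: 15.15
tool_pos: [546.6, 264.7, 148.5]
tcp_rot: [-3.138, 0.525, 1.627]
contact_force: [0.6, 0.0, -2.2]
grip_width: 21.9
shift cm [ 0.04 -0.27 -9.68] rot deg [ 0.1 -0.2 -0.1]
elbow [237. 237. 554.] wc [542. 426. 421.]
```

View pics/t18.png

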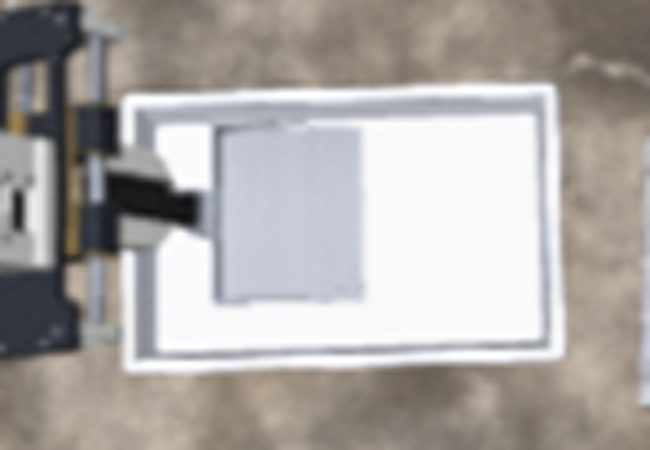

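View pics/s18.png

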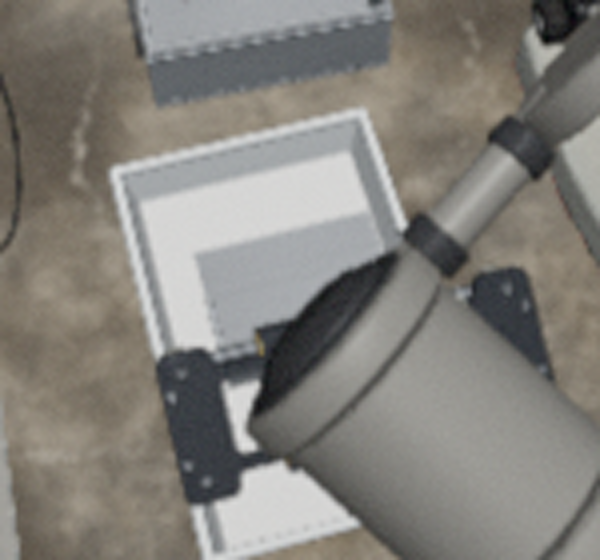

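Lower to just above the floor, then gently to contact.

```bash
python3 -m inch '[0,0,-2,0,0,0,-1, 0,0,-4.5,0,0,0,-1, 0,0,-7,0,0,0,-1, 0,0,-8.5,0,0,0,-1, 0,0,-9,0,0,0,-1]'
python3 -m inch '[0,0,-0.2,0,0,0,-1, 0,0,-0.35,0,0,0,-1, 0,0,-0.5,0,0,0,-1, 0,0,-0.65,0,0,0,-1, 0,0,-0.7,0,0,0,-1]'
python3 - <<'E'
from h import *
o=bot.get_obs();print(o['contact_force'].round(1),o['moment'].round(2),o['tcp_rot'].round(3))
E
```

```text
time: 15.75
tool_pos: [545.4, 263.5, 55.7]
tcp_rot: [-3.131, 0.524, 1.63]
contact_force: [0.4, 0.7, -1.9]
grip_width: 21.9
time: 16.25
tool_pos: [546.3, 263.7, 51.7]
tcp_rot: [-3.136, 0.525, 1.628]
contact_force: [-2.9, 0.5, 10.9]
grip_width: 22.0
[-2.9  0.5 10.9] [-0.85  0.04 -0.38] [-3.136  0.525  1.628]
```

```bash
python3 -m inch '[0,0,0,0,0,0,-1, 0,0,0,0,0,0,-0.4, 0,0,0,0,0,0,0, 0,0,0,0,0,0,0.5, 0,0,0,0,0,0,0.5]'
python3 -m inch '[0,0,0,0,0,0,0.5, 0,0,0,0,0,0,0.5, 0,0,0,0,0,0,0.5, 0,0,0,0,0,0,0.5, 0,0,0,0,0,0,0.5]'
python3 - <<'E'
from h import *
o=bot.get_obs();print(o['contact_force'].round(1),o['tool_pos'].round(1))
cv2.imwrite('pics/w19.png',bot.capture('wrist')[:,:,::-1])
a=bot.capture('top')[:,:,::-1];crop(a,130,130,260,220,5,'pics/t19.png')
E
```

```text
time: 16.75
tool_pos: [546.3, 263.6, 51.5]
tcp_rot: [-3.135, 0.525, 1.628]
contact_force: [0.1, -1.0, -0.5]
grip_width: 46.9
time: 17.25
tool_pos: [546.3, 263.7, 51.5]
tcp_rot: [-3.135, 0.525, 1.628]
contact_force: [0.3, -0.4, 0.0]
grip_width: 68.7
[ 0.3 -0.4  0. ] [546.3 263.7  51.5]
```

View pics/w19.png

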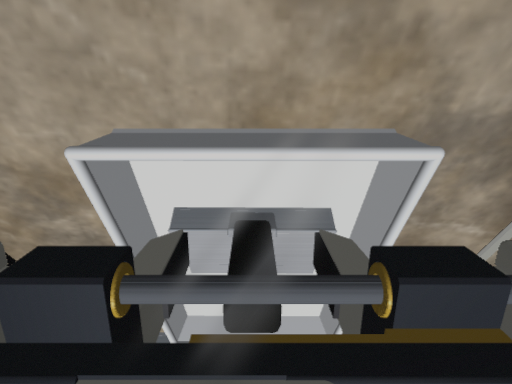

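View pics/t19.png

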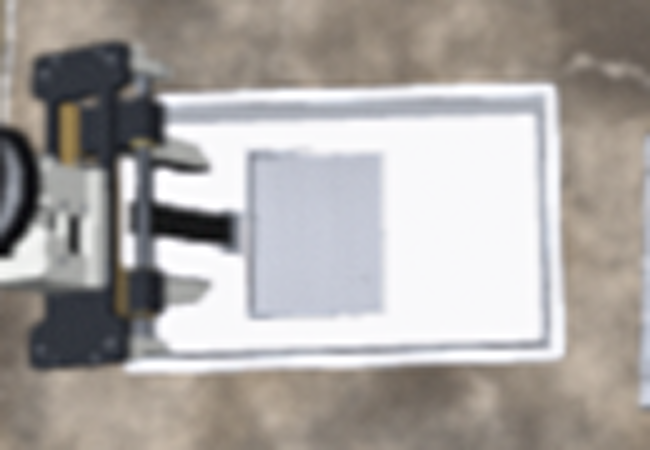

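```bash
python3 -m inch '[0,1,1.75,0,0,0,0.5, 0,2.5,4.35,0,0,0,0.5, 0,4,7,0,0,0,0.5, 0,5.5,9.5,0,0,0,0.5, 0,6.5,12,0,0,0,0.5]'
python3 - <<'E'
from h import *
print('rack',[ray('top',p,62)[:2].round(0) for p in [(332,133),(375,135),(375,154),(332,152)]])
print('drop',ray('top',(371,237),120).round(0),ray('top',(366,236),0).round(0), 'timer',ray('top',(336,252),30).round(0))
crop(cv2.imread('pics/top0.png'),250,120,400,280,5,'pics/t0r.png')
delta((540,300,330),tool_R(-89,0,0))
E
```

```text
time: 17.85
tool_pos: [546.0, 329.6, 172.5]
tcp_rot: [-3.135, 0.525, 1.628]
contact_force: [-0.2, 0.0, 0.5]
grip_width: 68.9
rack [array([ 695., -254.]), array([ 693., -394.]), array([ 630., -393.]), array([ 633., -254.])]
drop [ 366. -357.  120.] [ 367. -380.    0.] timer [ 315. -274.   30.]
shift cm [-0.6  -2.96 15.75] rot deg [30.1  0.8 -2.2]
```

View pics/t0r.png

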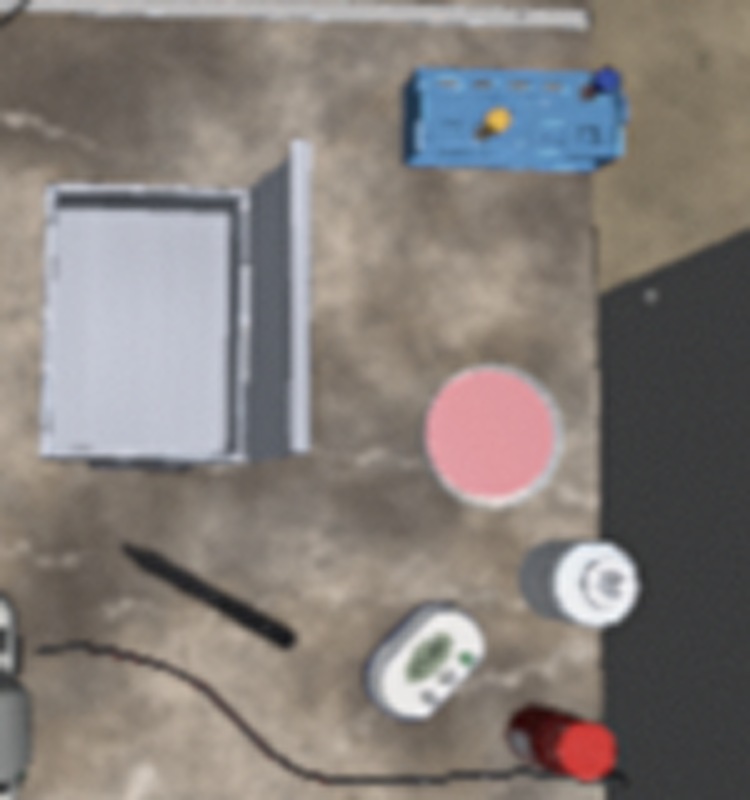

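```bash
python3 -m inch '[0,0,3.2,6,0.2,-0.4,-1, -0.1,-0.5,6.4,12,0.3,-0.8,-1, -0.3,-2,9.6,18,0.5,-1.2,-1, -0.5,-4,12.8,24,0.7,-1.7,-1, -0.6,-7,15.7,30.1,0.8,-2.2,-1]'
python3 -m inch '[-0.3,-4.5,0.2,0,0,0,-1, -0.6,-9,0.4,0,0,0,-1, -0.9,-13.5,0.4,0,0,0,-1, -1.2,-18,0.4,0,0,0,-1, -1.5,-22.5,0.4,0,0,0,-1]'
python3 - <<'E'
from h import *
o=bot.get_obs();print(o['joint_positions'].round(2))
delta((524,-235,300),tool_R(-90,0,0))
E
```

```text
time: 18.35
tool_pos: [539.7, 260.0, 331.7]
tcp_rot: [3.139, -0.005, 1.59]
contact_force: [0.3, -0.5, 0.5]
grip_width: 33.5
time: 18.85
tool_pos: [524.1, 33.2, 336.0]
tcp_rot: [3.139, -0.005, 1.59]
contact_force: [0.6, -0.6, 0.2]
grip_width: 0.8
[-0.09  0.28  1.31  0.01  1.55 -0.11]
shift cm [-1.000e-02 -2.682e+01 -3.600e+00] rot deg [-0.3  0.2 -1.1]
```

```bash
python3 -m inch '[0,-4.5,0,0,0,0,-1, 0,-9,0,0,0,-0.3,-1, 0,-13.5,0,0,0,-0.6,-1, 0,-18,0,0,0,-0.9,-1, 0,-22.5,0,0,0,-1.1,-1]'
python3 -m inch '[0,-2.5,0,0,0,0,-1, 0,-4.6,-3,0,0,0,-1, 0,-4.6,-7,0,0,0,-1, 0,-4.6,-10,0,0,0,-1, 0,-4.6,-12,0,0,0,-1]'
python3 - <<'E'
from h import *
o=bot.get_obs();print(o['joint_positions'].round(2))
cv2.imwrite('pics/w20.png',bot.capture('wrist')[:,:,::-1])
a=bot.capture('scene')[:,:,::-1];crop(a,160,70,330,220,4,'pics/s20.png')
E
```

```text
time: 19.35
tool_pos: [523.7, -193.6, 336.2]
tcp_rot: [3.139, -0.005, 1.57]
contact_force: [1.4, 0.8, -0.3]
grip_width: 0.4
time: 19.85
tool_pos: [522.5, -239.4, 213.7]
tcp_rot: [-3.142, -0.007, 1.57]
contact_force: [-0.4, 0.6, -0.4]
grip_width: 0.2
[-0.57  0.45  1.4   0.01  1.3  -0.57]
```

View pics/w20.png

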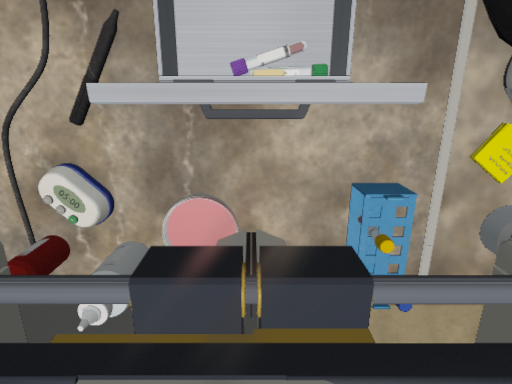

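View pics/s20.png

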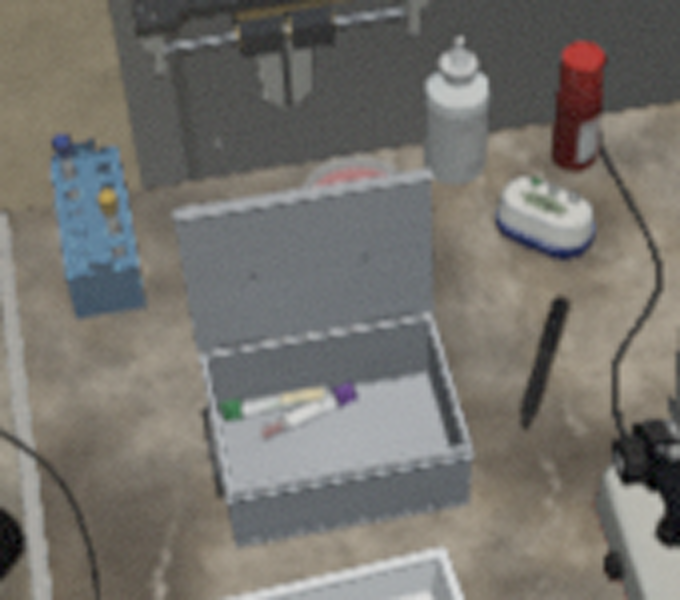

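```bash
python3 -m inch '[0,0.5,-1.5,0,0,0,-1, 0,1,-3,0,0,0,-1, 0,2,-4.7,0,0,0,-1, 0,3.2,-4.7,0,0,0,-1, 0,4.4,-4.7,0,0,0,-1]'
python3 -m inch '[0,1,0,0,0,0,-1, 0,2.2,0,0,0,0,-1, 0,3.4,0,0,0,0,-1, 0,4.6,0,0,0,0,-1, 0,5.8,0,0,0,0,-1]'
python3 - <<'E'
from h import *
a=bot.capture('scene')[:,:,::-1];crop(a,160,70,330,220,4,'pics/s21.png')
E
```

```text
time: 20.45
tool_pos: [522.6, -194.3, 167.6]
tcp_rot: [-3.14, -0.008, 1.57]
contact_force: [0.7, -0.1, 0.4]
grip_width: 0.4
time: 20.95
tool_pos: [522.6, -135.3, 167.7]
tcp_rot: [-3.14, -0.008, 1.57]
contact_force: [-0.8, -0.3, 0.2]
grip_width: 0.2
```

View pics/s21.png

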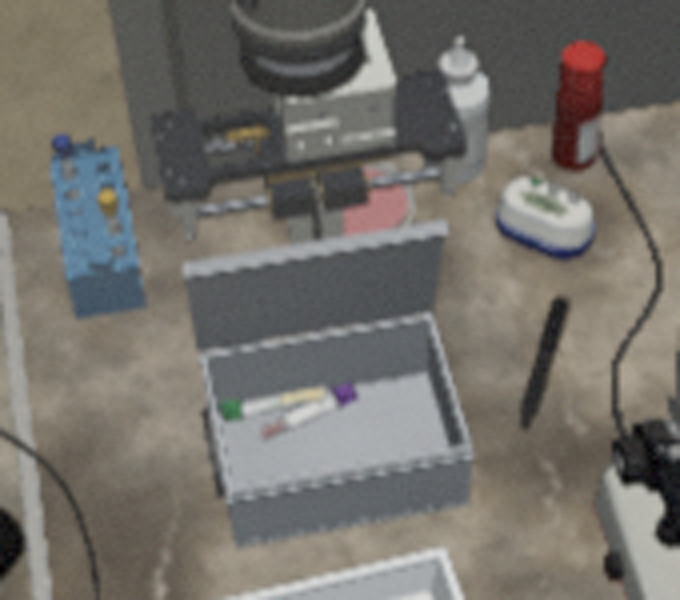

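Lid is moving over; keep pushing.

```bash
python3 -m inch '[0,1,0,0,0,0,-1, 0,2,0,0,0,0,-1, 0,3,0,0,0,0,-1, 0,4,0,0,0,0,-1, 0,4.5,0,0,0,0,-1]'
python3 -m inch '[0,0,1,0,0,0,-1, 0,0,4,0,0,0,-1, 0,0,8,0,0,0,-1, 0,0,11,0,0,0,-1, 0,0,13,0,0,0,-1]'
python3 - <<'E'
from h import *
a=bot.capture('scene')[:,:,::-1];crop(a,160,70,330,220,4,'pics/s22.png')
a=bot.capture('top')[:,:,::-1];crop(a,130,130,330,220,4,'pics/t22.png')
cv2.imwrite('pics/w22.png',bot.capture('wrist')[:,:,::-1])
E
```

```text
time: 21.5
tool_pos: [522.4, -87.4, 167.6]
tcp_rot: [-3.14, -0.009, 1.572]
contact_force: [0.5, -0.2, -0.2]
grip_width: 0.2
time: 22.0
tool_pos: [522.9, -87.9, 301.1]
tcp_rot: [3.139, -0.008, 1.571]
contact_force: [0.2, 0.1, -0.6]
grip_width: 0.3
```

View pics/s22.png

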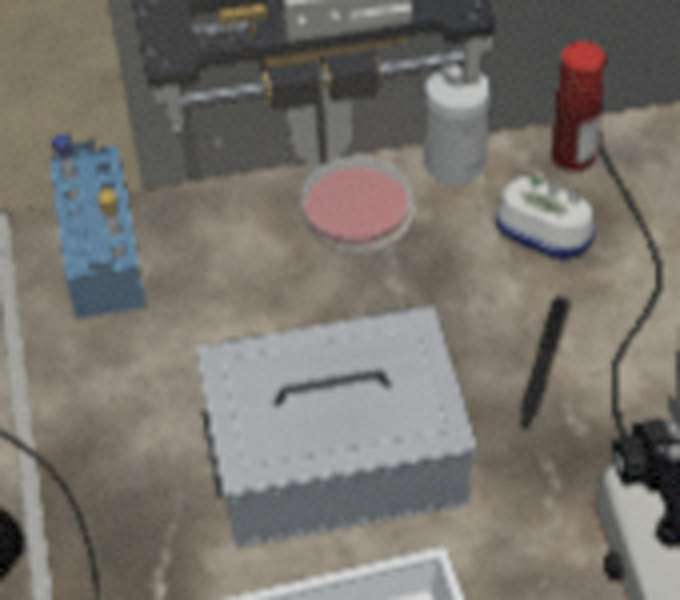

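View pics/w22.png

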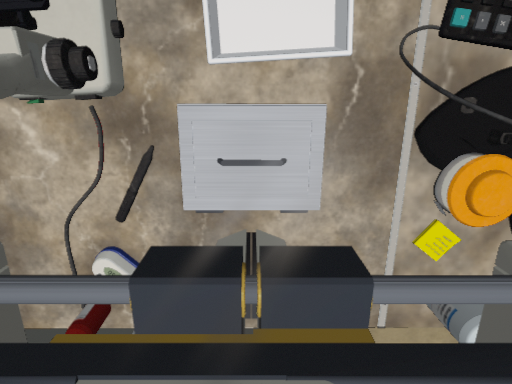

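```bash
python3 -m inch '[0,0,0,0,0,0,-1, 0,0,0,0,0,0,-1, 0,0,0,0,0,0,-1, 0,0,0,0,0,0,-1, 0,0,0,0,0,0,-1]'
python3 - <<'E'
from h import *
a=bot.capture('scene')[:,:,::-1];crop(a,190,140,320,325,3.2,'pics/s23.png')
o=bot.get_obs();print(o['contact_force'].round(1),np.abs(o['dq']).max())
E
```

```text
time: 22.65
tool_pos: [522.7, -87.8, 298.6]
tcp_rot: [3.141, -0.008, 1.571]
contact_force: [-0.3, -0.6, -0.7]
grip_width: 0.3
[-0.1 -0.3 -0.3] 0.003026634398883327
```

View pics/s23.png

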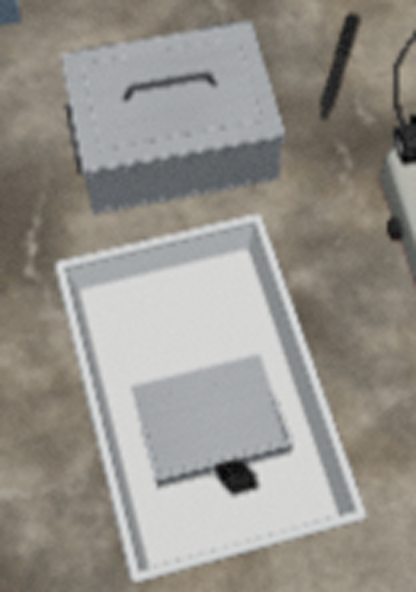

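The lid is shut, the scoop lies flat in the tray at about (215, 430) in the crop, and the arm is well clear.

```bash
python3 -c "
from plant import bot
print(bot.close_job())"
```

```text
the job is handed in; nothing more can be done
None
```

The job is done and handed in at about 22.7 s. `close_job()` gives no verdict, so everything below comes from my own checks.

- **Scooping:** I gripped the scoop by its handle and pushed it along the tray floor to the right-hand end wall. Force at the wall peaked at about 26 N. I tilted it back about 14° so the tubes rolled onto the blade, then lifted all three together.
- **Tipping:** With the lip estimated at 40 to 80 mm above the worktop, I tipped them into the box. The top picture then showed all three tubes inside the box and the scoop empty.
- **Finishing:** I laid the scoop on the tray floor and released it. I then pushed the lid over with the closed fingers and it fell shut.

**Last checks:** The final pictures show the lid flat on the box and the scoop standing flat in the tray. The rack, timer and dropper bottle look unmoved. The arm is clear and still, with contact force within noise. I could not see the tubes once the lid was down, and I judged the lid angle and scoop tilt by eye rather than measuring them.

One disagreement: the wrist camera put points on the tray floor about 3 to 4 mm further to the robot's left (larger y) than the top and scene cameras. I went between the two readings, and it caused no trouble.

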